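Put the culture bottles on ice

TASK

First stand the amber culture bottles (two or three) upright on the floor of the steel pan. Then, with the scoop and never the fingers, move every ice cube from the grey tub into the pan with them. When all the ice is in, put the scoop away in its clip stand: bowl end over the plain fork, handle pressed fully home in both forks so that the sprung jaw snaps shut over the rod, and leave the other things on the bench as they are.

Things in the scene. Friction and masses are not known exactly. Their poses are not given: they have to be found in the camera images.
- tub: grey plastic ice tub, fixed, open on top. Origin on the bench under it; x is the way to scoop, from the sloping end to the end wall. Inside 84 mm wide, walls 12 mm thick, 78 mm high, the sides falling to the rim from x = +20. Flat inner floor 6 mm above the bench, from x = -50 to the end wall at x = +95; at x = -50 it slopes up to -x at 40 degrees to a rim 40 mm above the bench (x = -90 to -101)
- ice1: ice cube, 26 mm, 16 g, edges bevelled by 5 mm, slippery (friction about 0.12). Origin: centre of its underside as first laid, 13 mm from its centre along its z. Six to eight of the eight cubes are there, lying in one layer on the tub's floor; an absent one reads None.
- ice2: ice cube, 26 mm, 16 g, edges bevelled by 5 mm, slippery (friction about 0.12). Origin: centre of its underside as first laid, 13 mm from its centre along its z. Six to eight of the eight cubes are there, lying in one layer on the tub's floor; an absent one reads None.
- ice3: ice cube, 26 mm, 16 g, edges bevelled by 5 mm, slippery (friction about 0.12). Origin: centre of its underside as first laid, 13 mm from its centre along its z. Six to eight of the eight cubes are there, lying in one layer on the tub's floor; an absent one reads None.
- ice4: ice cube, 26 mm, 16 g, edges bevelled by 5 mm, slippery (friction about 0.12). Origin: centre of its underside as first laid, 13 mm from its centre along its z. Six to eight of the eight cubes are there, lying in one layer on the tub's floor; an absent one reads None.
- ice5: ice cube, 26 mm, 16 g, edges bevelled by 5 mm, slippery (friction about 0.12). Origin: centre of its underside as first laid, 13 mm from its centre along its z. Six to eight of the eight cubes are there, lying in one layer on the tub's floor; an absent one reads None.
- ice6: ice cube, 26 mm, 16 g, edges bevelled by 5 mm, slippery (friction about 0.12). Origin: centre of its underside as first laid, 13 mm from its centre along its z. Six to eight of the eight cubes are there, lying in one layer on the tub's floor; an absent one reads None.
- ice7: ice cube, 26 mm, 16 g, edges bevelled by 5 mm, slippery (friction about 0.12). Origin: centre of its underside as first laid, 13 mm from its centre along its z. Six to eight of the eight cubes are there, lying in one layer on the tub's floor; an absent one reads None.
- ice8: ice cube, 26 mm, 16 g, edges bevelled by 5 mm, slippery (friction about 0.12). Origin: centre of its underside as first laid, 13 mm from its centre along its z. Six to eight of the eight cubes are there, lying in one layer on the tub's floor; an absent one reads None.
- scoop: aluminium scoop, 0.18 kg, lying on its bowl. Origin: middle of the bowl's underside; x to the lip, z up. Bowl 66 mm wide, thin lip at x = +34, back wall at x = -34 and 36 mm high, sides sloping down to the lip, floor 3 mm. Handle parallel to the bowl's floor, axis at z = 78 from x = -51 to -189: 14 mm rod with a flat-sided grip (see scoop_grip). Set down, it settles on its bowl
- scoop_grip (a point): centre of the black flat-sided rubber grip on the handle (18 mm wide in y, 28 mm tall, 56 mm long): x = -117, z = 78 mm in the scoop's frame, axes as the scoop's. Grip it firmly (80 to 120 N), as over about 10 N at the lip can turn the scoop in the fingers
- scoop_lip (a point): middle of the scoop's lip edge, at the underside: x = +34, z = 0 in the scoop's frame
- clip: steel clip stand, fixed. Origin on the bench under its middle. Two forks, 16 mm thick, at x = +46 (plain) and x = -46 (with the sprung jaw), 76 mm free between them for grip and fingers. Slots along x, open on top, 17 mm wide; a 14 mm rod on their floors has its axis 120 mm above the bench. Flares reach 19 mm above that axis, the jaw 26 mm. The bowl lies towards +x
- clip_seat (a point): where the centre of the scoop's grip lies when it is home in the clip: on the stand's middle, 120 mm above the bench; axes as the clip's
- jaw (a joint): sprung jaw of the rear fork (its +y cheek), hinged low about x: 0 shut, about 0.1 rad while the rod passes its nose, stop at 0.7. From 14 mm above home the rod presses it aside, which takes about 4 to 10 N, and it snaps shut over the rod some 4 mm above home
- pan: stainless pan, fixed, open on top: 176 x 216 mm outside (x, y), 60 mm high, walls and floor 3 mm. Origin: centre of its underside, on the bench; inner floor at z = 3 mm.
- bottle1: amber glass culture bottle with an orange cap, standing: body 42 mm across and 50 mm high, sloping shoulder, cap 30 mm across from 66 to 88 mm above its base, 0.11 kg. Origin: centre of its base, z up. Two or three of the three are there; an absent one reads None.
- bottle2: amber glass culture bottle with an orange cap, standing: body 42 mm across and 50 mm high, sloping shoulder, cap 30 mm across from 66 to 88 mm above its base, 0.11 kg. Origin: centre of its base, z up. Two or three of the three are there; an absent one reads None.
- bottle3: amber glass culture bottle with an orange cap, standing: body 42 mm across and 50 mm high, sloping shoulder, cap 30 mm across from 66 to 88 mm above its base, 0.11 kg. Origin: centre of its base, z up. Two or three of the three are there; an absent one reads None.
- beaker: glass beaker, 56 mm across, 75 mm high, a bystander near the bottles; origin at the centre of its base. Leave it alone.
- flask: clear flat culture flask lying on its side, 85 x 60 x 26 mm with an orange cap, a bystander
- foil_beaker: foil-wrapped beaker, 82 mm across, 83 mm high, a bystander
- jar: glass jar with a white lid, 84 mm across, 125 mm high, a bystander
- timer: white timer, 62 x 62 x 18 mm, a bystander
Mind the look-alikes: they are no part of the job. Leave any blue look-alike of the bottle3 alone.

How it is judged:
By the outcome, as a careful person would: the job done as asked, in the order asked, and still so for the second after the job is handed in, with the robot touching nothing.
Of ice1, ice2, ice3, ice4, ice5, ice6, ice7, ice8 only 6 to 8 are there at a start; the rules pass over those that are not, and their reading is None.
Of bottle1, bottle2, bottle3 only 2 to 3 are there at a start; the rules pass over those that are not, and their reading is None.
At some moment in a run one of scoop, ice1, ice2, ice3, ice4, ice5, ice6, ice7, ice8 may be knocked a few centimetres aside while the robot is not near it.
It also fails if it takes over 210 s, if anything falls off the work surface, if the arm or the gripper's body presses on something with over 40 N, if the wrist force passes 120 N, or if a joint passes its speed limit or range.

ROBOT

A 7-joint arm with a two-finger parallel gripper is mounted at the origin on the work surface. World frame = base frame: x ahead of the robot, y to its left, z up, the work surface at z = 0. Lengths are in m, angles in rad, forces in N, time in s.
With the tool pointing down it reaches from about 0.4 to 0.85 m from the base axis. Payload 4.5 kg.
Tool frame: the origin (TCP) lies at the very end of the fingers, on their centre line; the grasp point (between the pads) lies 19 mm behind it (arm.grip_point_offset is the distance from the TCP to the grasp point, in m); z points along the fingers, y is the line along which they close (so a half turn about z gives the same grasp; the last joint's range is limited). The gripper opens to 88 mm and grips with 3 to 60 N. Pads are 18 mm wide; open, the fingers measure 123 mm over their backs; the gripper's body (75 mm by 187 mm) begins 45 mm behind the grasp point.
Start: joints at [-1.136, 0.689, -0.195, 1.565, 0.157, 0.902, -0.215], TCP at [0.244, 0.576, 0.239] pointing down, gripper open.
Joint ranges: [-3.01, 3.01], [-0.46, 2.08], [-1.47, 1.51], [0.13, 2.56], [-1, 4.14], [0.04, 2.09], [-2.66, 2.66]. Speed limits (rad/s): [2.57, 2.57, 3.14, 3.14, 3.14, 3.14, 3.14].

INTERFACE

Orientations are given as a unit quaternion [x, y, z, w].
In Python, from plant import arm gives the robot as it stands.
- The arm moves only by the shell command python3 -m crank 'ROWS'. ROWS is JSON, a list of rows, each a list of 7 numbers: the opening, from 0 (shut) to 1 (fully open), then the shift along the tool's x, y, z in mm, then the turn, a rotation vector about the tool's x, y, z in rad. In form: [[hand, tx, ty, tz, rx, ry, rz], ...]. A call has 1 to 12 rows; each row is the pose to reach, as a shift and turn from the pose commanded when the call began, along the tool's axes at that moment; what a row does not reach only later rows make up. A row lasts 1/10 s, in which the tool goes at most 50 mm and 8.59 degrees, less where a joint would pass 70% of its speed; a pose out of reach is approached as far as the arm can. A call with a gripper value outside its range is refused whole. The fingers move at their own pace and stop on an object; the grip force is fixed at half the most. Time passes only in rows, so rows that repeat a pose let the fingers close. It gives the time, the measured TCP pose, the force, the opening and the grip force at its end, in the units of the state.
- arm.get_obs(): the state, without advancing time (a new reading comes with each control period).
- arm.capture(name): name is "side" or "top"; returns a dict with "pixels" (480x640x3 uint8, red, green, blue), "z_map" (480x640 float32, m along the optical axis (not along the pixel's ray), 0 where there is no reading), "intrinsics" (3x3 intrinsics, pixels), "D" ([k1, k2, p1, p2, k3] as OpenCV has them; the pictures are not rectified), "view" (4x4, takes a point from world to camera coordinates). Camera axes: x right, y up, looking along -z (the intrinsics and any distortion apply to the point x, -y, -z); pixel columns grow to the right and rows downward; lengths in m; the calibration is good to about 2 mm. A picture is of the moment at which its call begins.
- arm.job_done(): hands the job in; it is judged then, once.
Trained networks look in a picture, given as the dict that the camera call returned (one of the last four; its "shot" number tells which), for a name from the list of things; names that differ only in an ending like _2 or _b are one class to them, and where a whole thing is asked for, a point or a joint stands for the part that bears it (a point fixed in the world has none). Each returns a list of dicts, best first, with "score" (0 to 1); they miss things now and then, are a little off and sometimes report something else, mostly with a low value. They report only what shows in the picture. A call takes as long as a camera call. They do not tell look-alikes from the thing itself.
- arm.look_for(thing, picture): "at" ([row, column] in pixels, amid what is visible of it).
The state is a dict: "time_s": time; "joints": joint angles; "joint_velocities": joint speeds; "joint_efforts": joint torques, N m; "eef_pos": TCP position; "eef_rot": TCP orientation; "ft_force": force on the tool from outside, world axes, zero at the start; "wrist_torque": the same for the moment, N m; "opening": finger opening in m; "gripper_force": force on a finger pad.
Only numpy, scipy, OpenCV 4.12 (cv2) and the standard library are available. Lean on these libraries where they do the work, as an engineer would, in place of code of your own. Each camera call takes 0.05 s, during which the arm holds its last target. There are 200 camera calls.

## Working session

There is one attempt and no reset: what is moved stays moved. The work goes in short steps, Python scripts to look and compute and a shell command to move; the robot and the scene stay as the last step left them, time stands still between calls to the robot, and variables do not carry over. Pictures are saved under pics/ and viewed, at most 14 in all, crops included, and the job is handed in when it is done.

```bash
ls; mkdir -p pics; cat > h.py <<'E'
import numpy as np, cv2, json
from plant import arm
from scipy.spatial.transform import Rotation as R
def cap(n,save=None):
    p=arm.capture(n)
    if save: cv2.imwrite('pics/%s.png'%save,p['pixels'][:,:,::-1])
    return p
def cloud(p):
    """world point for each pixel (480x640x3), nan where none"""
    K=np.array(p['intrinsics'],float);D=np.array(p['D'],float);V=np.array(p['view'])
    v,u=np.mgrid[0:480,0:640]
    n=cv2.undistortPoints(np.stack([u,v],-1).reshape(-1,1,2).astype(np.float64),K,D).reshape(480,640,2)
    z=p['z_map'].astype(float); z=np.where(z>0,z,np.nan)
    c=np.stack([n[...,0]*z,-n[...,1]*z,-z],-1)
    return (c-V[:3,3])@V[:3,:3]
def proj(p,P):
    V=np.array(p['view']);c=np.atleast_2d(P)@V[:3,:3].T+V[:3,3]
    c=c*[1,-1,-1]
    return cv2.projectPoints(c,np.zeros(3),np.zeros(3),np.array(p['intrinsics'],float),np.array(p['D'],float))[0].reshape(-1,2)
def tool(dw,rw=(0,0,0)):
    """world shift (mm) and world rotvec -> tool axes, from the current pose"""
    q=R.from_quat(arm.get_obs()['eef_rot']); return q.inv().apply(dw),q.inv().apply(rw)
E
python3 - <<'E'
from h import *
for n in('top','side'):
    p=cap(n,n+'0');C=cloud(p)
    print(n, np.linalg.inv(p['view'])[:3,3].round(3))
    for t in 'tub ice1 scoop scoop_grip scoop_lip clip jaw pan bottle1 beaker flask foil_beaker jar timer'.split():
        print(t,[(np.round(d['at']).astype(int).tolist(),round(d['score'],2),C[int(d['at'][0]),int(d['at'][1])].round(3).tolist()) for d in arm.look_for(t,p)[:9]])
o=arm.get_obs();print(o)
E
```

```text
pics
top [ 0.32  -0.019  1.607]
tub [([247, 215], 0.64, [0.533, 0.266, 0.029])]
ice1 [([257, 223], 0.51, [0.507, 0.239, 0.03]), ([248, 217], 0.44, [0.53, 0.259, 0.035])]
scoop [([222, 377], 0.72, [0.601, -0.202, 0.005])]
scoop_grip [([224, 376], 0.94, [0.599, -0.196, 0.0])]
scoop_lip [([224, 374], 0.77, [0.598, -0.19, 0.007])]
clip [([261, 446], 0.65, [0.483, -0.393, 0.012])]
jaw [([222, 373], 0.27, [0.602, -0.19, 0.005])]
pan [([208, 294], 0.66, [0.65, 0.038, 0.004]), ([224, 378], 0.45, [0.595, -0.204, 0.005])]
bottle1 [([279, 326], 0.77, [0.432, -0.046, 0.1]), ([286, 267], 0.77, [0.42, 0.11, 0.088]), ([279, 293], 0.62, [0.434, 0.039, 0.097]), ([312, 284], 0.53, [0.349, 0.068, 0.084])]
beaker [([298, 357], 0.59, [0.384, -0.137, 0.008])]
flask [([164, 248], 0.96, [nan, nan, nan]), ([282, 266], 0.33, [0.431, 0.116, 0.085])]
foil_beaker [([166, 408], 0.92, [0.745, -0.286, 0.084]), ([257, 224], 0.59, [0.504, 0.236, 0.037])]
jar [([162, 344], 0.87, [0.747, -0.104, 0.126])]
timer [([168, 406], 0.64, [0.742, -0.281, 0.077]), ([316, 186], 0.56, [0.342, 0.349, 0.019]), ([263, 444], 0.51, [0.
[... 1416 characters left out ...]
.1945936 ,  1.56527595,  0.1572997 ,
        0.90249468, -0.21509039]), 'joint_velocities': array([-6.46486244e-04, -1.38287534e-03,  5.89960739e-04,  5.53035630e-06,
       -1.04072945e-03,  1.30732325e-03, -9.24923908e-04]), 'joint_efforts': array([ 4.67477948e-04, -5.27497530e+01, -1.26665857e+00, -1.53731900e+01,
       -5.18307555e-02, -5.04111995e-04,  2.87715784e-05]), 'eef_pos': array([0.24382441, 0.57551235, 0.23871624]), 'eef_rot': array([ 1.99038220e-01,  9.79991728e-01,  2.68024037e-05, -1.41992899e-06]), 'ft_force': array([-0.14446281,  0.39288267,  0.66658385]), 'wrist_torque': array([-0.02495394,  0.0513872 , -0.01358099]), 'gripper_force': 0.0, 'opening': 0.08813904457554433}
```

```bash
python3 - <<'E'
import cv2
t=cv2.imread('pics/top0.png');s=cv2.imread('pics/side0.png')
cv2.imwrite('pics/tc.png',cv2.resize(t[120:345,160:480],(800,562),interpolation=cv2.INTER_CUBIC))
cv2.imwrite('pics/sc.png',cv2.resize(s[110:450,180:450],(476,600),interpolation=cv2.INTER_CUBIC))
E
```

```text
(no output)
```

View pics/tc.png

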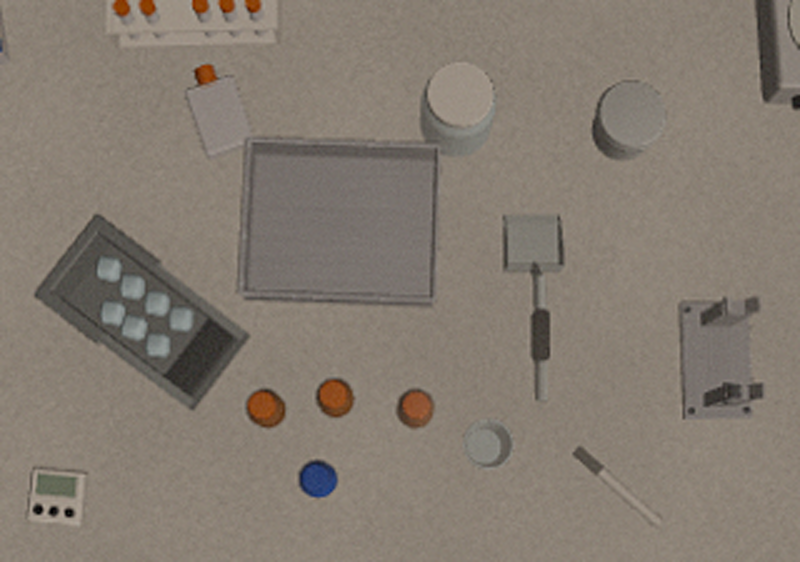

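View pics/sc.png

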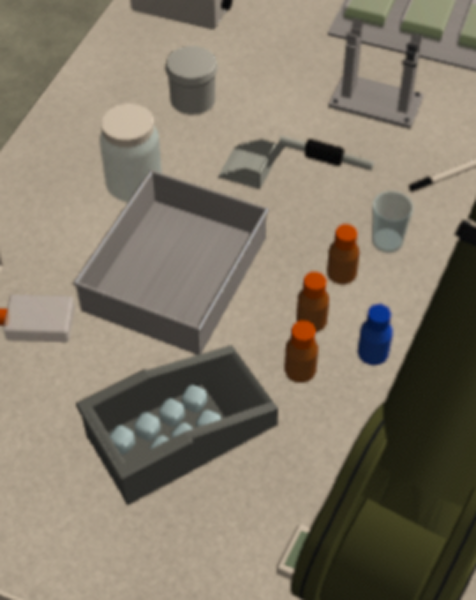

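The scene has three amber bottles with orange caps, in the top crop at (266,408), (335,397) and (415,407), full-image (266,283), (294,279) and (326,283). All three fit the description. The fourth, at (318,478), is blue, so it's the look-alike to leave alone. There are seven cubes in the tub, and the tub's dark slope is at its lower-right end. The scoop lies lip up-image, and the clip stand is on the right. The foreground arm hides only part of the side view.

```bash
cat > meas.py <<'E'
from h import *
def box(P,l,h): return np.all((P>=l)&(P<=h),-1)
def rect(P): 
    r=cv2.minAreaRect((P[:,:2]*1000).astype(np.float32)); return np.round(r[0],1),np.round(r[1],1),round(r[2],1)
def pca(P):
    m=P.mean(0);w=np.linalg.svd(P[:,:2]-m[:2],full_matrices=0)[2][0];return m.round(4),np.degrees(np.arctan2(w[1],w[0])).round(1)
E
python3 - <<'E'
from meas import *
for n in('top','side'):
    p=cap(n);C=cloud(p);hsv=cv2.cvtColor(p['pixels'],cv2.COLOR_RGB2HSV);print(n)
    org=(hsv[...,0]<15)&(hsv[...,1]>150)
    for b in [(.42,.115),(.437,.045),(.432,-.045)]:
        m=org&box(C,[b[0]-.04,b[1]-.04,.078],[b[0]+.04,b[1]+.04,.11]);P=C[m];print('cap',m.sum(),P.mean(0).round(4),rect(P))
    m=box(C,[.50,-.12,.045],[.78,.18,.07])&~box(C,[.69,-.16,0],[.8,-.06,.2]);print('pan',m.sum(),rect(C[m]),np.median(C[m][:,2]))
    m=box(C,[.36,.12,.03],[.70,.42,.095])&~box(C,[.36,.09,0],[.46,.155,.2]);print('tub',rect(C[m&(C[...,2]>.036)]))
    hi=C[m&(C[...,2]>.068)];print('tub hi',rect(hi),hi.mean(0))
    m=box(C,[.40,-.25,.06],[.66,-.14,.11]);print('handle',m.sum(),pca(C[m]),rect(C[m]),C[m][:,2].max())
    m=box(C,[.54,-.27,.003],[.70,-.12,.05]);print('bowl',rect(C[m]))
    m=m&(C[...,2]>.02);print('bowlwall',rect(C[m]),C[m].mean(0))
    m=box(C,[.36,-.50,.07],[.62,-.33,.16]);
    for a in(0,1):
        mm=m&((C[...,0]>.485)==a);print('fork',a,mm.sum(),C[mm].mean(0).round(4),rect(C[mm]),C[mm][:,2].max())
    m=box(C,[.36,-.52,.005],[.62,-.30,.02]);print('clip base',rect(C[m]))
    wh=box(C,[.4,.16,.025],[.68,.38,.05]);print('z tub floor', [np.nanmedian(C[int(a),int(b)]) for a,b in []])
E
```

```text
top
cap 90 [0.429  0.1181 0.0888] (array([429.2, 118. ]), array([28. , 24.7]), 89.2)
cap 92 [0.4397 0.0406 0.0889] (array([439.8,  39.8]), array([27. , 27.4]), 87.0)
cap 90 [ 0.4259 -0.0486  0.0889] (array([426.3, -48. ]), array([27.2, 26.9]), 46.9)
pan 742 (array([614.4,  48.6]), array([252.9, 231.9]), 86.8) 0.061737833756486026
tub (array([595.7, 212.5]), array([212.7, 258.3]), 53.9)
tub hi (array([596.2, 237.8]), array([160.7, 250. ]), 43.0) [0.57212277 0.29899394 0.07743258]
handle 312 (array([ 0.4986, -0.1851,  0.0866]), np.float64(177.6)) (array([ 484.8, -182.2]), array([ 40.9, 178.5]), 76.1) 0.10047195051026456
bowl (array([ 619.5, -194.8]), array([149.2, 158.7]), 89.8)
bowlwall (array([ 599.7, -188.4]), array([66.1, 51.6]), 87.3) [ 0.59320808 -0.19008526  0.03362474]
fork 0 140 [ 0.4293 -0.3938  0.1204] (array([ 428.9, -397. ]), array([39.6, 21.8]), 85.4) 0.15222200657204882
fork 1 158 [ 0.5214 -0.3959  0.1154] (array([ 523.3, -397.2]), array([43.2, 17.7]), 88.5) 0.14499746166342498
clip base (array([ 489.8, -409.8]), array([219.4, 259.1]), 89.8)
z tub floor []
side
cap 157 [
[... 370 characters left out ...]
53.2)
tub hi (array([581.7, 259.9]), array([148.6, 187. ]), 51.6) [0.5711381  0.30493876 0.07678267]
handle 453 (array([ 0.4981, -0.1815,  0.0828]), np.float64(174.7)) (array([ 484.2, -178.8]), array([ 41.2, 180.6]), 77.6) 0.09990283604265345
bowl (array([ 620.2, -197.5]), array([145.3, 159.5]), 89.1)
bowlwall (array([ 600.5, -187.5]), array([72.7, 62.3]), 87.9) [ 0.59710949 -0.18393225  0.03086853]
fork 0 213 [ 0.4301 -0.3878  0.1118] (array([ 431.9, -394.9]), array([19.8, 44.6]), 2.6) 0.15047065879745314
fork 1 217 [ 0.5201 -0.3909  0.1093] (array([ 521.3, -395.8]), array([45.7, 18.2]), 88.4) 0.14290971281960219
clip base (array([ 490.7, -414.3]), array([252.7, 209.1]), 0.1)
z tub floor []
```

```bash
cat >> h.py <<'E'
def plane(p,px,z):
    """pixel (col,row) -> world point on height z"""
    K=np.array(p['intrinsics'],float);D=np.array(p['D'],float);V=np.array(p['view'])
    n=cv2.undistortPoints(np.array(px,np.float64).reshape(-1,1,2),K,D).reshape(-1,2)
    d=np.c_[n[:,0],-n[:,1],-np.ones(len(n))]@V[:3,:3]; o=-V[:3,:3].T@V[:3,3]
    return o+d*((z-o[2])/d[:,2])[:,None]
def st():
    o=arm.get_obs();e=R.from_quat(o['eef_rot']);print('t',round(o['time_s'],2),'tcp',(o['eef_pos']*1000).round(1),'x',e.as_matrix()[:,0].round(3),'y',e.as_matrix()[:,1].round(3),'op',round(o['opening']*1000,1),'g',round(o['gripper_force'],1),'F',np.round(o['ft_force'],1),'j',o['joints'].round(2))
E
python3 - <<'E'
from h import *
p=cap('top')
c=[(247,140),(438,147),(433,303),(239,295)]
P=plane(p,[(160+a/2.5,120+b/2.5) for a,b in c],.06)[:,:2];print('pan',P.round(4),P.mean(0))
for a,b in((0,1),(1,2),(2,3),(3,0)): d=P[b]-P[a];print(np.linalg.norm(d),np.degrees(np.arctan2(d[1],d[0])))
c=[(97,215),(37,293),(193,407),(247,337)]
for z in(.04,.078):P=plane(p,[(160+a/2.5,120+b/2.5) for a,b in c],z)[:,:2];print('tub',P.round(4).tolist())
E
python3 -m crank '[[0.65,-349,-349,0,0,0,-0.401],[0.65,-349,-349,0,0,0,-0.401],[0.65,-349,-349,0,0,0,-0.401],[0.65,-349,-349,0,0,0,-0.401],[0.65,-349,-349,0,0,0,-0.401],[0.65,-349,-349,0,0,0,-0.401],[0.65,-349,-349,0,0,0,-0.401],[0.65,-349,-349,0,0,0,-0.401],[0.65,-349,-349,0,0,0,-0.401],[0.65,-349,-349,0,0,0,-0.401],[0.65,-349,-349,0,0,0,-0.401],[0.65,-349,-349,0,0,0,-0.401]]'; python3 -c 'from h import *;st()'
```

```text
pan [[ 0.7301  0.1344]
 [ 0.7176 -0.0817]
 [ 0.5398 -0.0719]
 [ 0.5526  0.1435]] [0.63501363 0.03106014]
0.21644408100682494 -93.29178714908527
0.1781317943472332 176.85085255393267
0.21584914695084823 86.59169267326676
0.17769531538352812 -2.9568218547241973
tub [[0.651, 0.3088], [0.562, 0.3767], [0.4301, 0.1976], [0.5078, 0.1367]]
tub [[0.643, 0.3008], [0.5561, 0.3671], [0.4274, 0.1923], [0.5032, 0.133]]
time_s: 2.85
eef_pos: [0.4295, 0.1172, 0.2388]
eef_rot: [0.002, 1.0, 0.0, 0.0]
ft_force: [0.1, 0.5, -0.6]
opening: 0.0574
gripper_force: 0.0
t 2.85 tcp [429.5 117.2 238.8] x [-1.     0.003 -0.   ] y [0.003 1.    0.   ] op 57.4 g 0.0 F [ 0.1  0.5 -0.6] j [-0.12  0.48 -0.38  2.08  0.29  0.63  0.88]
```

```bash
python3 -m crank '[[0.65,0,1,50,0,0,0],[0.65,0,1,100,0,0,0],[0.65,0,1,150,0,0,0],[0.65,0,1,175,0,0,0],[0.65,0,1,181,0,0,0],[0.2,0,1,181,0,0,0],[0.2,0,1,181,0,0,0],[0.2,0,1,181,0,0,0],[0.2,0,1,181,0,0,0],[0.2,0,1,181,0,0,0],[0.2,0,1,171,0,0,0],[0.2,0,1,141,0,0,0]]'; python3 -c 'from h import *;st()'
```

```text
time_s: 4.05
eef_pos: [0.4282, 0.1188, 0.0972]
eef_rot: [-0.0, 1.0, -0.001, -0.001]
ft_force: [0.7, -0.3, -0.7]
opening: 0.0295
gripper_force: 29.5
t 4.05 tcp [428.2 118.8  97.2] x [-1.    -0.001  0.003] y [-0.001  1.    -0.001] op 29.5 g 29.5 F [ 0.7 -0.3 -0.7] j [-0.28  0.74 -0.16  2.21  0.5   0.22  0.69]
```

```bash
python3 -m crank '[[0.2,0,0,-40,0,0,0],[0.2,-20,0,-77,0,0,0],[0.2,-60,-4,-77,0,0,0],[0.2,-110,-6,-77,0,0,0],[0.2,-160,-8,-77,0,0,0],[0.2,-205,-10,-77,0,0,0],[0.2,-240,-12,-77,0,0,0],[0.2,-260,-12,-77,0,0,0],[0.2,-265,-12,-77,0,0,0],[0.2,-265,-12,-77,0,0,0],[0.2,-265,-12,-47,0,0,0],[0.2,-265,-12,-17,0,0,0]]'; python3 -c 'from h import *;st()'
```

```text
time_s: 5.25
eef_pos: [0.6931, 0.1076, 0.1155]
eef_rot: [-0.001, 1.0, 0.0, 0.001]
ft_force: [-0.5, -0.3, -1.1]
opening: 0.0293
gripper_force: 29.5
t 5.25 tcp [693.1 107.6 115.5] x [-1.    -0.001 -0.001] y [-0.001  1.     0.001] op 29.3 g 29.5 F [-0.5 -0.3 -1.1] j [-0.04  0.95 -0.37  1.4   0.4   0.86  1.04]
```

```bash
python3 -m crank '[[0.2,0,0,30,0,0,0],[0.2,0,0,45,0,0,0],[0.2,0,0,50,0,0,0],[0.2,0,0,54,0,0,0],[0.2,0,0,54,0,0,0],[0.55,0,0,54,0,0,0],[0.55,0,0,54,0,0,0],[0.55,0,0,54,0,0,0],[0.55,0,0,30,0,0,0],[0.55,0,0,-20,0,0,0],[0.55,0,0,-60,0,0,0],[0.65,0,0,-60,0,0,0]]'; python3 -c 'from h import *;st()'
```

```text
time_s: 6.45
eef_pos: [0.6981, 0.1086, 0.1819]
eef_rot: [0.0, 1.0, 0.002, 0.006]
ft_force: [0.6, 0.9, -0.3]
opening: 0.0545
gripper_force: 0.0
t 6.45 tcp [698.1 108.6 181.9] x [-1.     0.001 -0.012] y [0.001 1.    0.004] op 54.5 g 0.0 F [ 0.6  0.9 -0.3] j [-0.03  0.88 -0.39  1.35  0.37  0.97  1.07]
```

```bash
python3 -m crank '[[0.65,50,-14,0,0,0,0],[0.65,100,-27,0,0,0,0],[0.65,150,-40,0,0,0,0],[0.65,200,-53,0,0,0,0],[0.65,245,-65,0,0,0,0],[0.65,254,-66,0,0,0,0],[0.65,254,-66,0,0,0,0],[0.65,254,-66,50,0,0,0],[0.65,254,-66,100,0,0,0],[0.65,254,-66,110,0,0,0],[0.65,254,-66,117,0,0,0],[0.65,254,-66,117,0,0,0]]'; python3 -c 'from h import *;st()'
```

```text
time_s: 7.65
eef_pos: [0.4413, 0.0417, 0.0569]
eef_rot: [-0.0, 1.0, 0.0, 0.0]
ft_force: [-0.0, -0.3, 0.1]
opening: 0.0573
gripper_force: 0.0
t 7.65 tcp [441.3  41.7  56.9] x [-1.    -0.001 -0.001] y [-0.001  1.     0.   ] op 57.3 g 0.0 F [-0.  -0.3  0.1] j [-0.15  0.83 -0.07  2.24  0.63  0.09  0.75]
```

```bash
python3 -m crank '[[0.2,0,0,1,0,0,0],[0.2,0,0,1,0,0,0],[0.2,0,0,1,0,0,0],[0.2,0,0,1,0,0,0],[0.2,0,0,1,0,0,0],[0.2,0,0,-20,0,0,0],[0.2,0,0,-60,0,0,0],[0.2,0,0,-105,0,0,0],[0.2,-20,7,-115,0,0,0],[0.2,-60,20,-115,0,0,0],[0.2,-105,36,-115,0,0,0],[0.2,-150,51,-115,0,0,0]]' | grep -E 'opening|gripper'; python3 -m crank '[[0.2,-30,11,0,0,0,0],[0.2,-44,16,0,0,0,0],[0.2,-48,16,0,0,0,0],[0.2,-48,16,0,0,0,0],[0.2,-48,16,40,0,0,0],[0.2,-48,16,80,0,0,0],[0.2,-48,16,100,0,0,0],[0.2,-48,16,108,0,0,0],[0.2,-48,16,108,0,0,0],[0.2,-48,16,108,0,0,0]]'; python3 -c 'from h import *;st()'
```

```text
opening: 0.0303
gripper_force: 25.7
time_s: 9.85
eef_pos: [0.6385, 0.1082, 0.0661]
eef_rot: [-0.0, 1.0, 0.0, 0.001]
ft_force: [-0.4, -0.1, -0.1]
opening: 0.0304
gripper_force: 25.7
t 9.85 tcp [638.5 108.2  66.1] x [-1.    -0.    -0.002] y [-0.     1.     0.001] op 30.4 g 25.7 F [-0.4 -0.1 -0.1] j [-0.04  0.96 -0.37  1.6   0.49  0.67  0.91]
```

```bash
python3 -m crank '[[0.2,0,0,4,0,0,0],[0.2,0,0,6,0,0,0],[0.2,0,0,6,0,0,0],[0.55,0,0,6,0,0,0],[0.55,0,0,6,0,0,0],[0.55,0,0,6,0,0,0],[0.55,0,0,-20,0,0,0],[0.55,0,0,-70,0,0,0],[0.55,0,0,-114,0,0,0],[0.65,20,-15,-114,0,0,0],[0.65,60,-44,-114,0,0,0],[0.65,100,-73,-114,0,0,0]]'; python3 -m crank '[[0.65,40,-29,0,0,0,0],[0.65,80,-59,0,0,0,0],[0.65,110,-81,0,0,0,0],[0.65,112,-83,0,0,0,0],[0.65,112,-83,0,0,0,0],[0.65,112,-83,50,0,0,0],[0.65,112,-83,100,0,0,0],[0.65,112,-83,117,0,0,0],[0.65,112,-83,122,0,0,0],[0.65,112,-83,122,0,0,0]]' >/dev/null; python3 -c 'from h import *;st()'; python3 - <<'E'
from h import *
p=cap('side','s1');cv2.imwrite('pics/s1c.png',cv2.resize(p['pixels'][110:450,180:450,::-1],(476,600),interpolation=cv2.INTER_CUBIC))
E
```

```text
time_s: 11.05
eef_pos: [0.5374, 0.0348, 0.1793]
eef_rot: [-0.0, 1.0, 0.0, 0.001]
ft_force: [0.6, -1.3, -0.6]
opening: 0.0574
gripper_force: 0.0
t 12.05 tcp [427.7 -46.3  55.3] x [-1.    -0.004 -0.   ] y [-0.004  1.     0.001] op 57.4 g 0.0 F [-0.1  0.2  0.8] j [ 0.03  0.83 -0.05  2.28  0.79  0.05  0.78]
```

View pics/s1c.png

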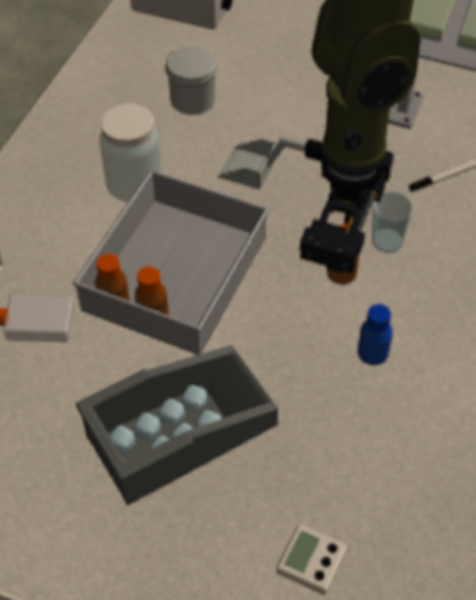

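The picture shows two bottles upright in the pan at (108,275) and (150,290), and the gripper over the third at (340,255).

```bash
python3 -m crank '[[0.2,0,0,0,0,0,0],[0.2,0,0,0,0,0,0],[0.2,0,0,0,0,0,0],[0.2,0,0,0,0,0,0],[0.2,0,0,0,0,0,0],[0.2,0,0,-20,0,0,0],[0.2,0,0,-60,0,0,0],[0.2,0,0,-105,0,0,0],[0.2,-15,15,-119,0,0,0],[0.2,-45,45,-119,0,0,0],[0.2,-80,80,-119,0,0,0],[0.2,-110,110,-119,0,0,0]]' | grep -E 'opening|gripper'; python3 -m crank '[[0.2,-30,30,0,0,0,0],[0.2,-44,44,0,0,0,0],[0.2,-47,48,0,0,0,0],[0.2,-47,48,0,0,0,0],[0.2,-47,48,40,0,0,0],[0.2,-47,48,80,0,0,0],[0.2,-47,48,100,0,0,0],[0.2,-47,48,109,0,0,0],[0.2,-47,48,109,0,0,0],[0.2,-47,48,109,0,0,0]]'; python3 -c 'from h import *;st()'
```

```text
opening: 0.0304
gripper_force: 25.8
time_s: 14.3
eef_pos: [0.5834, 0.1096, 0.0678]
eef_rot: [0.0, 1.0, 0.0, 0.001]
ft_force: [0.0, -0.7, -1.0]
opening: 0.0301
gripper_force: 25.8
t 14.3 tcp [583.4 109.6  67.8] x [-1.     0.    -0.001] y [0. 1. 0.] op 30.1 g 25.8 F [ 0.  -0.7 -1. ] j [-0.04  0.91 -0.4   1.78  0.61  0.58  0.75]
```

```bash
python3 -m crank '[[0.2,0,0,6,0,0,0],[0.2,0,0,9,0,0,0],[0.2,0,0,9,0,0,0],[0.55,0,0,9,0,0,0],[0.55,0,0,9,0,0,0],[0.55,0,0,9,0,0,0],[0.55,0,0,-20,0,0,0],[0.55,0,0,-70,0,0,0],[0.55,0,0,-120,0,0,0],[0.5,30,-30,-120,0,0,0],[0.5,60,-60,-120,0,0,0],[0.5,90,-95,-120,0,0,0]]'; python3 -c 'from h import *;st()'; python3 - <<'E'
from meas import *
for n in('top','side'):
    p=cap(n);C=cloud(p);print(n)
    m=box(C,[.38,-.26,.08],[.62,-.12,.11]);P=C[m]
    print('handle',m.sum(),[ (P[abs(P[:,0]-x)<.008].mean(0).round(4).tolist(),P[abs(P[:,0]-x)<.008][:,2].max().round(3)) for x in(.42,.44,.46,.48,.5,.52,.54)],P[:,0].min(),P[:,0].max())
    b=p['pixels'].max(2)<70
    P=C[m&b];print('grip',len(P),P.mean(0).round(4),P.min(0),P.max(0))
    m=box(C,[.54,-.24,.008],[.66,-.14,.05])
    P=C[m];print('bowl x',P[:,0].min(),P[:,0].max(),'back wall',P[P[:,2]>.03].mean(0))
    for x in(.57,.59,.61,.63): q=P[abs(P[:,0]-x)<.006];print(x,q[:,1].min().round(4),q[:,1].max().round(4))
    m=box(C,[.36,-.50,.10],[.62,-.33,.16])
    if n=='top':cv2.imwrite('pics/t2c.png',cv2.resize(p['pixels'][190:300,350:480,::-1],(709,600),interpolation=cv2.INTER_CUBIC))
E
```

```text
time_s: 15.5
eef_pos: [0.4924, 0.0149, 0.1875]
eef_rot: [-0.001, 1.0, 0.0, 0.001]
ft_force: [1.0, -0.8, -0.2]
opening: 0.0441
gripper_force: 0.0
t 15.5 tcp [492.4  14.9 187.5] x [-1.    -0.002 -0.002] y [-0.002  1.     0.001] op 44.1 g 0.0 F [ 1.  -0.8 -0.2] j [ 0.2   0.64 -0.52  2.    0.53  0.63  0.91]
top<stdin>:5: RuntimeWarning: Mean of empty slice.
  ret = um.true_divide(
Traceback (most recent call last):
ValueError: zero-size array to reduction operation maximum which has no identity
```

```bash
cat > sc.py <<'E'
from meas import *
for n in('top','side'):
    p=cap(n);C=cloud(p);print(n)
    if n=='top':cv2.imwrite('pics/t2c.png',cv2.resize(p['pixels'][190:300,350:480,::-1],(709,600),interpolation=cv2.INTER_CUBIC))
    m=box(C,[.38,-.26,.07],[.57,-.14,.11]);P=C[m];print('handle x',P[:,0].min(),P[:,0].max())
    a=np.polyfit(P[:,0],P[:,1],1);print('line y at .47,.5',np.polyval(a,[.47,.5]).round(4),'yaw',np.degrees(np.arctan(a[0])).round(2),len(P))
    b=p['pixels'].max(2)<70
    P=C[m&b];print('grip',len(P),P.mean(0).round(4),P.min(0).round(3),P.max(0).round(3))
    P=C[box(C,[.54,-.24,.012],[.66,-.14,.05])];print('bowl x',P[:,0].min(),P[:,0].max(),'back',P[P[:,2]>.03].mean(0))
    for x in(.575,.59,.605): 
        q=P[abs(P[:,0]-x)<.006]
        if len(q):print(x,q[:,1].min().round(4),q[:,1].max().round(4))
E
python3 sc.py
```

```text
top
handle x 0.42901788436635774 0.5696339224881393
line y at .47,.5 [-0.1855 -0.1857] yaw -0.35 299
grip 117 [ 0.4981 -0.185   0.0914] [ 0.471 -0.194  0.079] [ 0.526 -0.177  0.1  ]
bowl x 0.5739245513684703 0.6350873520690227 back [ 0.59157955 -0.18929291  0.03736639]
0.575 -0.1906 -0.182
0.59 -0.2263 -0.1553
0.605 -0.2214 -0.1552
side
handle x 0.38048443030654805 0.5182080532611605
line y at .47,.5 [-0.1794 -0.1861] yaw -12.71 252
grip 138 [ 0.4859 -0.1804  0.0833] [ 0.438 -0.192  0.07 ] [ 0.518 -0.175  0.097]
bowl x 0.5692303550192843 0.6408713908467414 back [ 0.60241324 -0.19621487  0.03487931]
0.575 -0.1874 -0.1846
0.605 -0.2258 -0.1537
```

View pics/t2c.png

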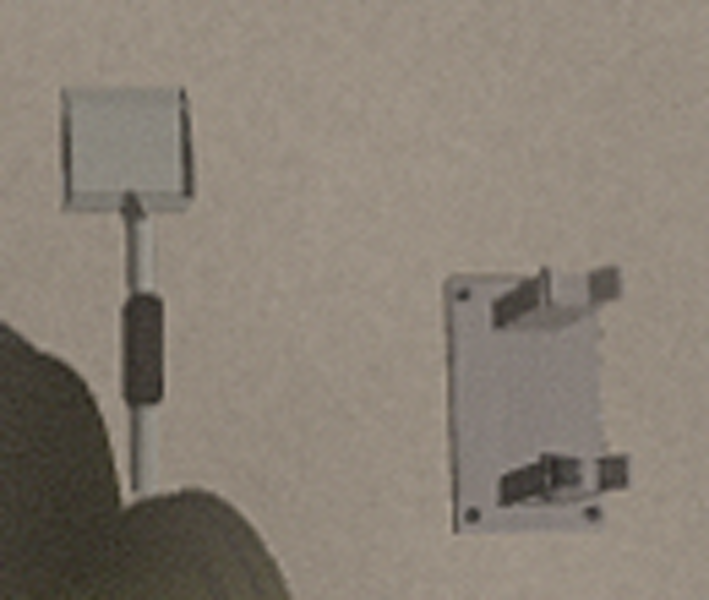

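The top crop shows the scoop lying undisturbed, with its grip at crop (143,350) and its lip end up-image. The clip forks are at (555,298) and (565,478); the rear fork, lower in the picture, carries the jaw.

```bash
python3 -m crank '[[0.5,-3,-50,0,0,0,0],[0.5,-6,-100,0,0,0,0],[0.5,-6,-150,0,0,0,0],[0.5,-6,-190,0,0,0,0],[0.5,-6,-200,0,0,0,0],[0.5,-6,-200,10,0,0,0],[0.5,-6,-200,50,0,0,0],[0.5,-6,-200,95,0,0,0],[0.5,-6,-200,115,0,0,0],[0.5,-6,-200,115,0,0,0]]' >/dev/null; python3 - <<'E'
from meas import *
st()
p=cap('side');C=cloud(p)
cv2.imwrite('pics/s2c.png',cv2.resize(p['pixels'][140:240,270:430,::-1],(800,500),interpolation=cv2.INTER_CUBIC))
E
```

```text
t 16.65 tcp [ 498.  -181.    68.9] x [-1.    -0.005  0.005] y [-0.005  1.     0.004] op 44.0 g 0.0 F [-0.9 -0.   0.1] j [ 0.5   0.87 -0.4   1.96  0.72  0.46  1.15]
```

View pics/s2c.png

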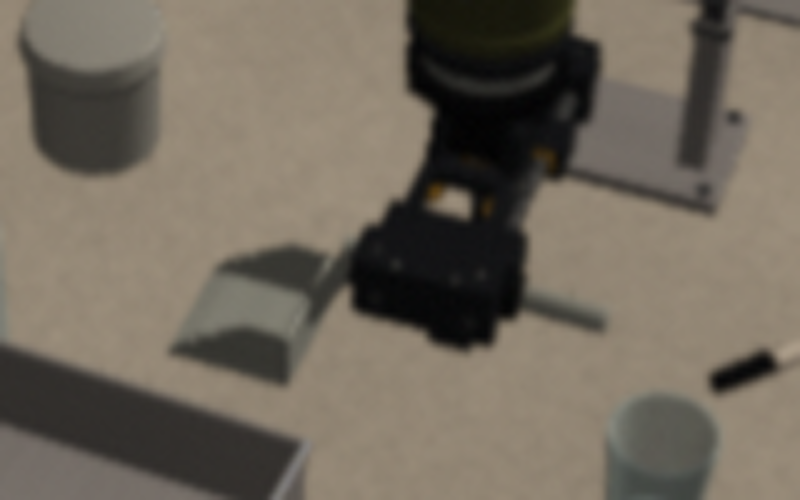

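The gripper straddles the grip, with the bowl at (245,310) and the rod end at (570,308).

```bash
python3 -m crank '[[0.5,0,-4,5,0,0,0],[0.5,0,-4,10,0,0,0],[0.5,0,-4,10,0,0,0],[0,0,-4,10,0,0,0],[0,0,-4,10,0,0,0],[0,0,-4,10,0,0,0],[0,0,-4,10,0,0,0],[0,0,-4,10,0,0,0],[0,0,-4,10,0,0,0],[0,0,-4,0,0,0,0],[0,0,-4,-10,0,0,0],[0,0,-4,-10,0,0,0]]' ; python3 - <<'E'
from meas import *
st()
for n in('top','side'):
    p=cap(n);C=cloud(p);print(n)
    P=C[box(C,[.56,-.25,.012],[.67,-.13,.10])];print('bowl',P.min(0).round(3),P.max(0).round(3))
    Q=P[P[:,2]<.034]
    m=(P[:,0]>.60)&(P[:,0]<.625)&(abs(P[:,1]+.19)<.022);q=P[m];A=np.c_[q[:,0]-.615,q[:,1]+.19,np.ones(len(q))];k=np.linalg.lstsq(A,q[:,2],rcond=None)[0];print('floor plane',k.round(3),len(q))
E
```

```text
time_s: 17.9
eef_pos: [0.4999, -0.1891, 0.0831]
eef_rot: [-0.0, 1.0, -0.0, 0.001]
ft_force: [0.3, -0.1, -1.4]
opening: 0.0176
gripper_force: 30.0
t 17.9 tcp [ 499.9 -189.1   83.1] x [-1.    -0.    -0.002] y [-0.  1. -0.] op 17.6 g 30.0 F [ 0.3 -0.1 -1.4] j [ 0.52  0.84 -0.42  1.95  0.7   0.49  1.17]
top
bowl [ 0.584 -0.223  0.013] [ 0.649 -0.133  0.063]
floor plane [-0.079  0.015  0.024] 137
side
bowl [ 0.561 -0.226  0.017] [ 0.653 -0.151  0.099]
floor plane [-0.034  0.077  0.025] 60
```

```bash
python3 - <<'E'
from meas import *
from scipy.optimize import minimize
out={}
for n in('top','side'):
    p=cap(n,'%s3'%n);C=cloud(p)
    m=box(C,[.38,.10,.047],[.70,.42,.095]);P=C[m]
    P=P[~((abs(P[:,0]-.595)<.15)&(P[:,1]<.135))]
    def cost(v):
        a=np.radians(v[2]);d=P[:,:2]*1000-v[:2];x=d@[np.cos(a),np.sin(a)];y=abs(d@[-np.sin(a),np.cos(a)])
        side=np.maximum(abs(y-48)-6,0)+np.maximum(x-107,0)+np.maximum(-80-x,0)
        end=np.maximum(abs(x-101)-6,0)+np.maximum(y-54,0)
        dd=np.minimum(np.minimum(side,end),10)
        h=np.where(x>20,78,78+(x-20)*38/110); dz=np.clip(P[:,2]*1000-h,0,10)
        return (dd**2+dz**2).mean()+.02*np.mean(np.minimum(abs(y-48),abs(x-101))**1)
    r=min((minimize(cost,[533+dx,252+dy,52],method='Nelder-Mead') for dx in(-8,0,8) for dy in(-8,0,8)),key=lambda r:r.fun);print(n,len(P),r.x.round(2),r.fun.round(2));out[n]=r.x
    v=(r.x);a=np.radians(v[2]);d=C[...,:2]*1000-v[:2];x=d@[np.cos(a),np.sin(a)];y=d@[-np.sin(a),np.cos(a)]
    m=(abs(y)<42)&(x>-60)&(x<94)&(C[...,2]<.045)
    rgb=p['pixels'].astype(int);ice=m&(C[...,2]>.018)&(C[...,2]<.045)&(x>-45)
    # map of tub frame
    H=np.full((84,160),np.nan)
    for i,j in zip(*np.where(m)): H[int(y[i,j]+42),int(x[i,j]+60)]=C[i,j,2]
    fl=m&(rgb.mean(2)<75);print('floor z',np.nanmedian(C[fl][:,2]) )
    br=m&(rgb[...,2]>130)
    nl,lab=cv2.connectedComponents(br.astype(np.uint8));print([(int(np.median(x[lab==k])),int(np.median(y[lab==k])),(lab==k).sum()) for k in range(1,nl) if (lab==k).sum()>8])
p=cap('top');cv2.imwrite('pics/t3c.png',cv2.resize(p['pixels'][200:290,165:265,::-1],(660,594),interpolation=cv2.INTER_CUBIC))
E
```

```text
top 1104 [530.64 247.47  51.67] 26.28
floor z 0.014156693328840064
[(75, -15, np.int64(62)), (39, -15, np.int64(64)), (6, -18, np.int64(58)), (39, 21, np.int64(61)), (-27, -21, np.int64(63)), (8, 19, np.int64(60)), (-25, 18, np.int64(60))]
side 2422 [531.54 251.12  51.82] 18.19
floor z 0.00919686250057588
[(-29, -18, np.int64(57)), (3, -16, np.int64(59)), (-29, 16, np.int64(35)), (37, -14, np.int64(59)), (72, -13, np.int64(63))]
```

View pics/t3c.png

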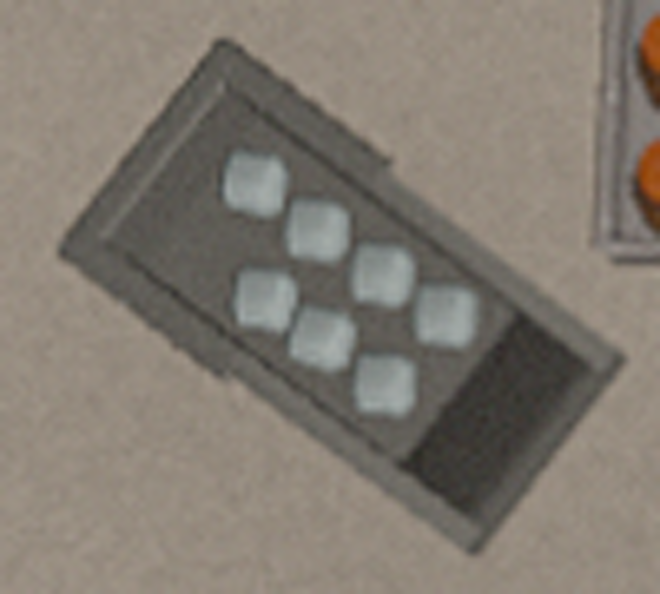

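The top crop shows seven cubes in two rows in the tub: four near (255,183)–(445,315) and three near (265,300)–(385,385). The slope/floor edge runs from (518,318) to (410,462). The tub's outer corners are (222,40), (62,252), (622,358) and (472,550).

```bash
python3 - <<'E'
from h import *
from scipy.optimize import least_squares
p=cap('top')
px=np.array([(518,318),(410,462),(222,40),(62,252),(622,358),(472,550)])/6.6+[165,200]
M=np.array([(-50,-42,6),(-50,42,6),(107,-54,78),(107,54,78),(-101,-54,40),(-101,54,40)])/1000
def f(v):
    a=v[2];c,s=np.cos(a),np.sin(a);return proj(p,np.c_[v[0]+c*M[:,0]-s*M[:,1],v[1]+s*M[:,0]+c*M[:,1],M[:,2]])-px
r=least_squares(lambda v:f(v).ravel(),[.531,.249,.9]);print(r.x[:2],np.degrees(r.x[2]),f(r.x).round(2).tolist())
v=r.x;c,s=np.cos(v[2]),np.sin(v[2])
for q in [(255,183),(318,230),(383,275),(445,315),(265,300),(322,340),(385,385)]:
    w=plane(p,[np.array(q)/6.6+[165,200]],.030)[0,:2]-v[:2];print((np.array([c*w[0]+s*w[1],-s*w[0]+c*w[1]])*1000).round(0),end=' ')
E
```

```text
[0.53154389 0.24829757] 52.41279795453444 [[0.41, -0.89], [-1.02, 0.65], [0.38, 1.12], [0.77, -0.23], [0.06, -1.19], [-0.6, 0.55]]
[ 73. -17.] [ 38. -17.] [  3. -19.] [-29. -21.] [38. 21.] [ 7. 20.] [-27.  19.]
```

```bash
cat > plan.py <<'E'
from h import *
# TCP in scoop frame (mm), tool axes in scoop frame: x=-X, y=+Y, z=-Z
T=np.array([-117.,0,62.]); LIP=np.array([34.,0,0]); RT=R.from_matrix(np.diag([-1.,1,-1]))
FR={'tub':(531.5,249,np.radians(52.2)),'world':(0,0,0),'pan':(635,31,np.radians(-3.2))}
def plan(frame,pts):
    """pts: (lipx,lipy,lipz,pitch deg nose-down,yaw deg rel frame) -> rows in current tool axes"""
    X,Y,a=FR[frame];o=arm.get_obs();q0=R.from_quat(o['eef_rot']);p0=o['eef_pos']*1000
    for lx,ly,lz,th,yw in pts:
        Rs=R.from_euler('ZY',[a+np.radians(yw),np.radians(th)])
        lip=np.array([X+np.cos(a)*lx-np.sin(a)*ly,Y+np.sin(a)*lx+np.cos(a)*ly,lz])
        tcp=lip+Rs.apply(T-LIP);d=q0.inv().apply(tcp-p0);r=(q0.inv()*(Rs*RT)).as_rotvec()
        print(d.round(1).tolist(),r.round(3).tolist(),'tcp',tcp.round(0))
def lip():
    """where the lip now is by the arm's pose"""
    o=arm.get_obs();Rs=R.from_quat(o['eef_rot'])*RT.inv();l=o['eef_pos']*1000+Rs.apply(LIP-T);e=Rs.as_euler('ZYX',degrees=True)
    for f in('tub','pan'):
        X,Y,a=FR[f];w=l[:2]-[X,Y];print(f,(np.cos(a)*w[0]+np.sin(a)*w[1]).round(1),(-np.sin(a)*w[0]+np.cos(a)*w[1]).round(1),end=' ')
    print('lip',l.round(1),'euler',e.round(1),'F',np.round(o['ft_force'],1),'t',round(o['time_s'],2),'op',round(o['opening']*1000,1),'j',o['joints'].round(2))
E
python3 - <<'E'
from plan import *
p=cap('top')
print('bench lip',plane(p,[(350+123/5.45,190+90/5.45)],0.001))
lip()
# approach: level above tub, then pitched above slope
plan('tub',[(-90,0,170,0,0),(-75,0,120,42,0),(-48,0,9,42,0)])
E
```

```text
bench lip [[ 0.64799965 -0.19088111  0.001     ]]
tub -273.5 -361.9 pan 27.1 -218.7 lip [ 649.8 -188.9   19.3] euler [0. 0. 0.] F [-0.2  0.  -2.5] t 18.25 op 17.8 j [ 0.52  0.85 -0.42  1.95  0.7   0.49  1.17]
[115.1, 247.6, -150.5] [0.0, -0.0, -0.911] tcp [384.  59. 232.]
[56.7, 322.8, -185.6] [0.334, 0.68, -0.868] tcp [442. 134. 267.]
[40.1, 344.1, -74.6] [0.334, 0.68, -0.868] tcp [459. 155. 156.]
```

```bash
python3 -m crank '[[0,0,0,-30,0,0,0],[0,0,0,-70,0,0,0],[0,3,15,-110,0,0,-0.08],[0,8,45,-140,0,0,-0.2],[0,15,85,-165,0.03,0.06,-0.32],[0,22,125,-180,0.07,0.14,-0.43],[0,30,165,-186,0.12,0.24,-0.54],[0,37,205,-186,0.17,0.35,-0.64],[0,43,245,-186,0.23,0.46,-0.73],[0,49,280,-186,0.28,0.57,-0.81],[0,54,308,-186,0.32,0.65,-0.86],[0,57,323,-186,0.334,0.68,-0.868]]'>/dev/null; python3 - <<'E'
from plan import *
import time
lip();plan('tub',[(-75,0,120,42,0),(-62,0,60,42,0),(-62,0,30,42,0),(-47,0,11,42,0),(-47,0,9,42,0)])
p=cap('side');cv2.imwrite('pics/s4c.png',cv2.resize(p['pixels'][200:440,180:450,::-1],(675,600),interpolation=cv2.INTER_CUBIC))
E
```

```text
tub -71.9 5.2 pan -160.6 155.6 lip [483.4 195.3 118.7] euler [52.8 42.   0.3] F [ 0.4  0.  -2. ] t 19.45 op 17.7 j [-0.21  0.87 -0.7   1.51  0.51  1.72  1.43]
[3.2, -4.1, 1.2] [-0.002, -0.001, 0.008] tcp [442. 134. 267.]
[-46.6, -4.4, 37.1] [-0.002, -0.001, 0.008] tcp [450. 144. 207.]
[-66.7, -4.5, 59.4] [-0.002, -0.001, 0.008] tcp [450. 144. 177.]
[-90.5, -4.7, 63.4] [-0.002, -0.001, 0.008] tcp [459. 156. 158.]
[-91.9, -4.7, 64.9] [-0.002, -0.001, 0.008] tcp [459. 156. 156.]
```

View pics/s4c.png

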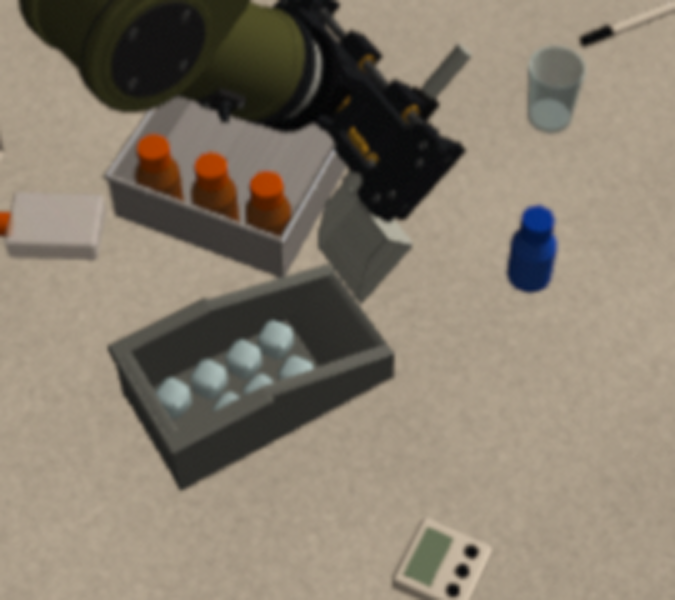

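```bash
python3 -m crank '[[0,-20,-4,18,0,0,0],[0,-46,-4,37,0,0,0],[0,-60,-4,52,0,0,0],[0,-67,-4,59,0,0,0],[0,-80,-4,62,0,0,0],[0,-88,-4,63,0,0,0],[0,-90,-5,63,0,0,0],[0,-90,-5,63,0,0,0]]' | head -0; python3 - <<'E'
from plan import *
lip()
o=arm.get_obs();Rs=R.from_quat(o['eef_rot'])*RT.inv()
for n in('side','top'):
    p=cap(n)
    L=[o['eef_pos']+Rs.apply(np.array(q)-T)/1000 for q in((34,0,0),(34,33,0),(34,-33,0),(-34,33,36),(-34,-33,36),(-189,0,78))]
    print(n,proj(p,L).round(0).tolist(),[(np.round(d['at']),round(d['score'],2)) for d in arm.look_for('scoop_lip',p)[:2]])
    if n=='side':
        I=cv2.resize(p['pixels'][230:430,200:420,::-1],(660,600),interpolation=cv2.INTER_CUBIC)
        for q in proj(p,L[:5]): cv2.circle(I,(int((q[0]-200)*3+1),int((q[1]-230)*3+1)),3,(0,0,255),-1)
        cv2.imwrite('pics/s5c.png',I)
plan('tub',[(-30,0,8,33,0),(-14,0,7,22,0),(3,0,7,12,0),(18,0,7,3,0),(30,0,7,0,0),(50,0,7,0,0),(55,0,7.5,0,0)])
E
```

```text
tub -49.4 -5.2 pan -139.3 168.3 lip [505.3 206.8  13.9] euler [52.1 41.9 -0.1] F [ 0.2 -0.3 -1.5] t 20.3 op 17.7 j [-0.24  1.03 -0.66  1.49  0.59  1.6   1.38]
side [[304.0, 337.0], [312.0, 349.0], [296.0, 326.0], [322.0, 325.0], [306.0, 303.0], [352.0, 256.0]] [(array([320., 312.]), 0.75)]
top [[235.0, 257.0], [228.0, 266.0], [242.0, 248.0], [232.0, 270.0], [247.0, 250.0], [260.0, 275.0]] []
[-11.2, 5.0, 15.5] [-0.001, -0.156, -0.001] tcp [456. 152. 142.]
[-19.4, 5.0, 36.5] [-0.001, -0.348, -0.001] tcp [451. 146. 121.]
[-33.4, 5.1, 53.6] [-0.001, -0.522, -0.001] tcp [451. 145.  99.]
[-49.9, 5.1, 68.6] [-0.001, -0.679, -0.001] tcp [452. 147.  77.]
[-61.5, 5.1, 68.7] [-0.001, -0.732, -0.001] tcp [457. 153.  69.]
[-76.4, 5.1, 55.4] [-0.001, -0.732, -0.001] tcp [470. 169.  69.]
[-79.8, 5.1, 51.6] [-0.001, -0.732, -0.001] tcp [473. 173.  70.]Exception ignored on flushing sys.stdout:
BrokenPipeError: [Errno 32] Broken pipe
```

View pics/s5c.png

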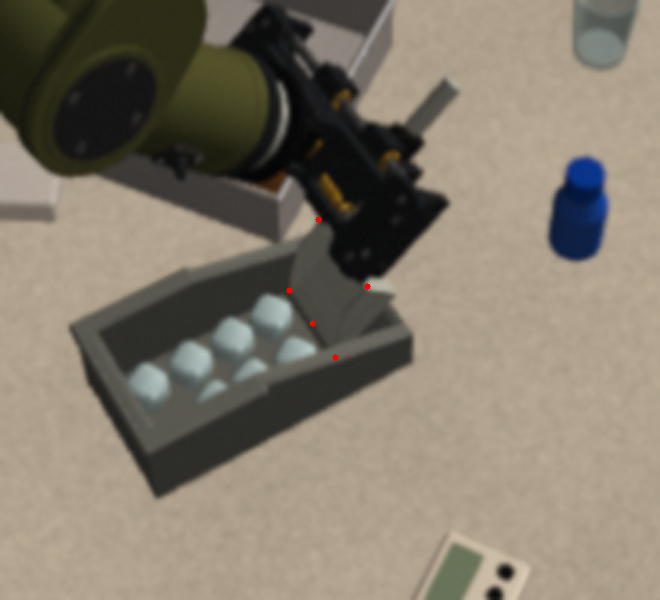

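The scoop's lip is at the foot of the slope, about (312,318) in the crop, in front of the first cubes. That matches the projected red points to within a few mm.

```bash
python3 -m crank '[[0,-5,4,7,0,-0.07,0],[0,-11,5,15,0,-0.156,0],[0,-15,5,26,0,-0.25,0],[0,-19,5,36,0,-0.348,0],[0,-26,5,45,0,-0.435,0],[0,-33,5,53,0,-0.522,0],[0,-41,5,61,0,-0.6,0],[0,-49,5,68,0,-0.68,0],[0,-55,5,68,0,-0.715,0],[0,-61,5,68,0,-0.732,0],[0,-61,5,68,0,-0.732,0]]' >/dev/null; python3 - <<'E'
from plan import *
lip()
p=cap('side');cv2.imwrite('pics/s6c.png',cv2.resize(p['pixels'][230:430,200:420,::-1],(660,600),interpolation=cv2.INTER_CUBIC))
plan('tub',[(40,0,7.5,0,0),(55,0,7.5,0,0)])
E
```

```text
tub 28.5 -0.9 pan -98.6 234.8 lip [549.6 271.    7.1] euler [52.2  0.2 -0.1] F [-1.  -2.4  0.9] t 21.6 op 17.7 j [-0.03  0.89 -0.65  2.1   1.11  0.55  0.96]
[-11.0, 0.5, 0.2] [-0.002, -0.003, -0.001] tcp [463. 161.  70.]
[-26.0, 0.5, 0.1] [-0.002, -0.003, -0.001] tcp [473. 173.  70.]
```

View pics/s6c.png

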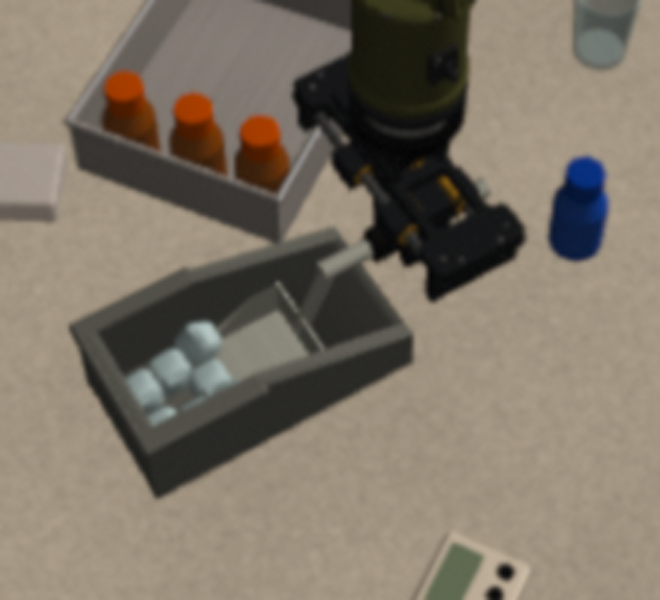

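The cubes have been pushed into the far end, around (130–220, 340–415), with one riding up. The scoop lies flat behind them.

```bash
python3 -m crank '[[0,-4,0,0,0,0,0],[0,-8,0,0,0,0,0],[0,-12,0,0,0,0,0],[0,-16,0,0,0,0,0],[0,-19,0,0,0,0,0]]' >/dev/null; python3 -c 'from plan import *
lip()'; python3 -m crank '[[0,-3,0,0,0,0,0],[0,-6,0,0,0,0,0],[0,-9,0,0,0,0,0]]' >/dev/null;  python3 - <<'E'
from plan import *
lip()
p=cap('side');cv2.imwrite('pics/s7c.png',cv2.resize(p['pixels'][270:410,200:350,::-1],(640,600),interpolation=cv2.INTER_CUBIC))
E
```

```text
tub 49.5 0.1 pan -87.5 252.7 lip [561.8 288.2   7.3] euler [52.2  0.  -0.1] F [-1.4 -2.3  0.7] t 22.15 op 18.0 j [-0.04  0.9  -0.67  2.05  1.08  0.58  0.99]
tub 57.8 -0.2 pan -82.5 259.4 lip [567.1 294.6   7.1] euler [52.2  0.1 -0.1] F [-1.2 -2.1  1.2] t 22.45 op 17.6 j [-0.05  0.91 -0.67  2.03  1.06  0.6   1.  ]
```

View pics/s7c.png

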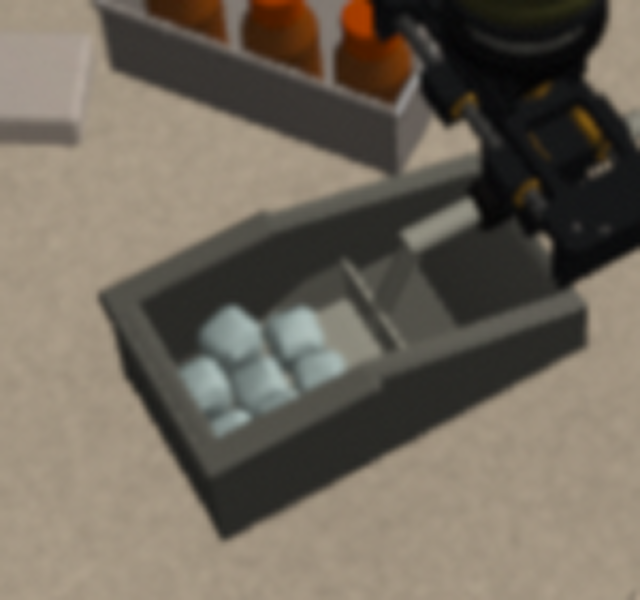

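Cubes are riding into the bowl, around (295,330) and (320,370), with free bowl floor still visible at (340,335). I'll press on gently.

```bash
python3 -m crank '[[0,-3,0,0,0,0,0],[0,-6,0,0,0,0,0],[0,-9,0,0,0,0,0],[0,-12,0,0,0,0,0]]' >/dev/null; python3 -c 'from plan import *
lip()'; python3 -m crank '[[0,-3,0,0,0,0,0],[0,-6,0,0,0,0,0],[0,-9,0,0,0,0,0]]' >/dev/null;  cat > ice.py <<'E'
from plan import *
def ice(frame,n='side',lo=.012):
    p=cap(n);C=cloud(p);X,Y,a=FR[frame];d=C[...,:2]*1000-[X,Y];x=d@[np.cos(a),np.sin(a)];y=d@[-np.sin(a),np.cos(a)]
    L=(42,100) if frame=='tub' else (104,84)
    rgb=p['pixels'].astype(int);m=(rgb[...,2]>rgb[...,0]+4)&(rgb.mean(2)>110)&(C[...,2]<.15)&(x>-100)&(x<100)&(abs(y)<L[0])
    Z=C[...,2]*1000
    k,lab,s,c=cv2.connectedComponentsWithStats(m.astype(np.uint8))
    print(n,frame,[(int(np.median(x[lab==i])),int(np.median(y[lab==i])),int(np.nanmedian(Z[lab==i])),int(s[i,4])) for i in range(1,k) if s[i,4]>8])
E
python3 - <<'E'
from ice import *
lip();ice('tub','top');ice('tub','side')
plan('tub',[(76,0,12,-8,0),(74,0,25,-18,0)])
E
```

```text
tub 70.5 -0.0 pan -75.4 269.9 lip [574.7 304.7   7.4] euler [52.2 -0.  -0. ] F [-0.3 -1.7  0.6] t 22.9 op 18.0 j [-0.06  0.92 -0.68  2.    1.04  0.62  1.02]
tub 78.6 -0.1 pan -70.8 276.5 lip [579.8 311.1   7. ] euler [52.2  0.1 -0.1] F [-1.7 -2.3  2. ] t 23.2 op 17.5 j [-0.06  0.92 -0.69  1.98  1.02  0.64  1.03]
top tub [(88, -11, 34, 13), (88, 23, 30, 10)]
side tub [(47, -6, 36, 366), (81, -5, 33, 117)]
[10.8, -0.1, 17.0] [-0.001, -0.139, -0.0] tcp [481. 184.  52.]
[17.4, -0.1, 32.0] [-0.001, -0.314, -0.0] tcp [477. 179.  37.]
```

```bash
python3 - <<'E'
from plan import *
plan('tub',[(78,0,16,-4,0),(77,0,27,-9,0),(75,0,40,-14,0),(73,0,54,-19,0),(70,0,75,-22,0),(65,0,110,-22,0),(60,0,145,-22,0)])
E
```

```text
[5.6, -0.1, 2.0] [-0.001, -0.069, -0.0] tcp [484. 188.  67.]
[10.5, -0.1, 4.7] [-0.001, -0.157, -0.0] tcp [481. 184.  65.]
[15.2, -0.1, 5.7] [-0.001, -0.244, -0.0] tcp [478. 181.  64.]
[18.6, -0.1, 5.9] [-0.001, -0.331, -0.0] tcp [476. 178.  63.]
[21.9, -0.1, -6.6] [-0.001, -0.384, -0.0] tcp [474. 175.  76.]
[26.9, -0.1, -41.6] [-0.001, -0.384, -0.0] tcp [471. 171. 111.]
[31.8, -0.2, -76.6] [-0.001, -0.384, -0.0] tcp [468. 167. 146.]
```

```bash
python3 -m crank '[[0,3,0,0,0,-0.035,0],[0,6,0,1,0,-0.07,0],[0,8,0,2,0,-0.115,0],[0,10,0,3,0,-0.157,0],[0,13,0,3,0,-0.2,0],[0,15,0,3,0,-0.244,0],[0,18,0,3,0,-0.3,0],[0,20,0,-1,0,-0.345,0],[0,22,0,-9,0,-0.384,0],[0,24,0,-20,0,-0.384,0],[0,27,0,-35,0,-0.384,0],[0,30,0,-52,0,-0.384,0]]' >/dev/null; python3 - <<'E'
from ice import *
lip();ice('tub','top');ice('tub','side')
p=cap('side');cv2.imwrite('pics/s8c.png',cv2.resize(p['pixels'][230:410,200:380,::-1],(600,600),interpolation=cv2.INTER_CUBIC))
E
```

```text
tub 61.1 0.2 pan -81.0 262.3 lip [568.8 297.4 120.2] euler [ 52.1 -22.    0.1] F [-1.   0.7 -2.2] t 24.5 op 17.6 j [ 0.18  0.83 -0.79  2.32  2.06  0.39  0.13]
top tub [(53, -10, 123, 43), (32, 4, 123, 52), (-2, -8, 111, 14), (2, 14, 115, 35)]
side tub [(29, 0, 123, 311), (55, -9, 129, 108), (6, 17, 118, 86), (77, -1, 31, 126)]
```

View pics/s8c.png

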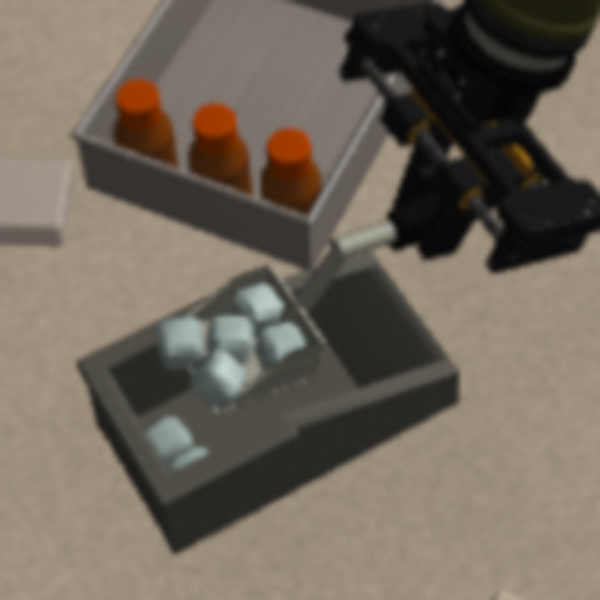

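The picture shows five cubes in the tilted bowl, at (183,338), (230,335), (260,303), (283,342) and (220,375). Two are still in the tub, at (170,437) and (190,457), and all three bottles are upright.

```bash
python3 - <<'E'
from plan import *
W=np.array([569,297,120,52.2]);E=np.array([623,-3,165,0])
pts=[(569,297,165,-22,52.2)]
for s in np.linspace(0,1,12)[1:]:
    f=s*s*(3-2*s);pts.append((569+54*f,297-300*f,165,-22,52.2*(1-f)))
plan('world',pts)
E
```

```text
[-15.8, 0.1, -41.1] [-0.003, 0.001, 0.0] tcp [469. 168. 166.]
[-11.4, -1.7, -42.9] [0.005, 0.001, 0.02] tcp [467. 163. 166.]
[0.2, -6.7, -47.6] [0.027, 0.001, 0.074] tcp [464. 150. 166.]
[16.7, -14.2, -54.2] [0.06, 0.001, 0.155] tcp [459. 132. 166.]
[35.4, -23.8, -61.7] [0.1, 0.001, 0.254] tcp [454. 110. 166.]
[54.4, -35.2, -69.4] [0.145, 0.001, 0.365] tcp [450.  87. 166.]
[71.8, -47.8, -76.4] [0.191, 0.001, 0.48] tcp [449.  64. 166.]
[86.8, -61.3, -82.4] [0.236, 0.001, 0.591] tcp [450.  43. 166.]
[98.7, -74.5, -87.2] [0.277, 0.002, 0.691] tcp [452.  25. 166.]
[107.5, -86.1, -90.7] [0.309, 0.002, 0.771] tcp [456.  10. 166.]
[112.9, -94.4, -92.9] [0.331, 0.002, 0.825] tcp [459.   1. 166.]
[114.8, -97.5, -93.7] [0.339, 0.002, 0.845] tcp [460.  -3. 166.]
```

```bash
python3 - <<'E'
from plan import *
pts=[(572,295,165,-22,52.2)]
for s in np.linspace(0,1,15)[1:]:
    f=s*s*(3-2*s);pts.append((572+80*f+25*np.sin(np.pi*f),295-298*f,165,-22,52.2*(1-f)))
plan('world',pts)
E
```

```text
[-16.0, -3.5, -41.0] [-0.003, 0.001, 0.0] tcp [472. 166. 166.]
[-14.1, -5.8, -41.7] [0.002, 0.001, 0.013] tcp [473. 163. 166.]
[-9.1, -12.3, -43.8] [0.016, 0.001, 0.047] tcp [474. 155. 166.]
[-1.6, -22.1, -46.8] [0.038, 0.001, 0.1] tcp [477. 142. 166.]
[7.5, -34.4, -50.4] [0.065, 0.001, 0.168] tcp [481. 127. 166.]
[17.8, -48.0, -54.6] [0.097, 0.001, 0.247] tcp [485. 110. 166.]
[29.0, -61.6, -59.0] [0.132, 0.001, 0.333] tcp [488.  92. 166.]
[40.8, -74.4, -63.8] [0.168, 0.001, 0.423] tcp [490.  74. 166.]
[52.9, -85.6, -68.7] [0.205, 0.001, 0.513] tcp [491.  57. 166.]
[64.8, -95.2, -73.4] [0.24, 0.001, 0.599] tcp [491.  41. 166.]
[75.7, -103.3, -77.8] [0.271, 0.001, 0.677] tcp [490.  27. 166.]
[85.0, -110.0, -81.6] [0.299, 0.002, 0.745] tcp [489.  15. 166.]
[92.2, -115.4, -84.5] [0.32, 0.002, 0.798] tcp [489.   5. 166.]
[96.7, -119.1, -86.3] [0.334, 0.002, 0.833] tcp [489.  -1. 166.]
[98.3, -120.4, -86.9] [0.339, 0.002, 0.845] tcp [489.  -3. 166.]
```

```bash
python3 -m crank '[[0,-5,-1,-12,0,0,0],[0,-11,-2,-28,0,0,0],[0,-16,-3,-40,0,0,0],[0,-14,-6,-42,0.002,0,0.013],[0,-8,-14,-44,0.02,0,0.055],[0,4,-29,-49,0.052,0,0.134],[0,18,-48,-55,0.097,0,0.247],[0,35,-68,-61,0.15,0,0.378],[0,53,-86,-69,0.205,0,0.513],[0,70,-99,-76,0.256,0,0.638],[0,85,-110,-82,0.299,0,0.745],[0,93,-117,-85,0.324,0,0.805]]' >/dev/null; python3 - <<'E'
from ice import *
lip();ice('pan','top');ice('tub','side')
plan('pan',[(15,-35,165,-22,3),(5,-38,110,-15,3),(-5,-40,60,-5,3),(-10,-40,30,10,3),(-10,-40,16,25,3),(-15,-40,16,38,3),(-40,-40,25,40,3),(-50,-40,70,40,3)])
E
```

```text
tub -117.2 -242.2 pan 17.3 -22.1 lip [651.1   8.  162.5] euler [  2.1 -21.8   0. ] F [ 0.1 -0.7 -1.9] t 25.85 op 17.8 j [ 0.4   0.71 -0.84  2.39  1.89  0.6  -0.41]
top pan []
side tub [(-7, -17, 30, 86), (20, -15, 30, 92), (79, 0, 31, 113)]
[2.8, -6.5, -3.1] [0.017, -0.002, 0.041] tcp [485.  -4. 166.]
[24.2, -8.6, 26.1] [0.014, 0.12, 0.042] tcp [476.  -7. 131.]
[36.2, -9.9, 45.2] [0.011, 0.294, 0.043] tcp [472.  -8. 109.]
[21.0, -10.2, 42.0] [0.005, 0.556, 0.044] tcp [485.  -8. 117.]
[-11.2, -11.4, 34.7] [-0.001, 0.818, 0.045] tcp [512.  -8. 136.]
[-42.4, -12.2, 23.7] [-0.006, 1.045, 0.046] tcp [537.  -8. 158.]
[-28.3, -10.0, 5.4] [-0.007, 1.079, 0.046] tcp [517.  -6. 170.]
[-35.8, -9.0, -40.0] [-0.007, 1.079, 0.046] tcp [507.  -6. 215.]
```

```bash
python3 -m crank '[[0,10,-7,5,0.015,0.03,0.04],[0,20,-8,20,0.014,0.1,0.042],[0,28,-9,33,0.013,0.18,0.042],[0,34,-10,42,0.012,0.27,0.043],[0,34,-10,46,0.01,0.35,0.043],[0,28,-10,45,0.007,0.45,0.044],[0,20,-10,42,0.005,0.56,0.044],[0,10,-11,39,0.003,0.65,0.045],[0,0,-11,36,0,0.74,0.045],[0,-11,-11,34,-0.001,0.82,0.045],[0,-11,-11,34,-0.001,0.82,0.045],[0,-11,-11,34,-0.001,0.82,0.045]]' >/dev/null; python3 - <<'E'
from ice import *
lip();ice('pan','top');ice('pan','side');ice('tub','side');ice('tub','top')
plan('pan',[(-15,-40,18,38,3),(-40,-40,25,40,3),(-50,-40,70,40,3)])
E
```

```text
tub -144.6 -229.6 pan -8.6 -37.5 lip [624.3  -6.   17. ] euler [ 0.  24.8  0. ] F [ 4.6 -0.4 -4. ] t 27.15 op 17.3 j [ 0.34  1.   -0.8   1.57  0.54  1.29  0.96]
top pan []
side pan [(9, -30, 28, 131), (36, -21, 28, 58)]
side tub [(-9, -17, 31, 88), (16, -17, 30, 97), (78, -1, 31, 115)]
top tub [(78, -7, 28, 41), (70, 18, 31, 37), (14, -21, 31, 30), (-11, -19, 32, 33)]
[-12.8, -1.3, -29.9] [-0.002, 0.23, 0.003] tcp [537.  -8. 160.]
[9.4, 0.1, -30.3] [-0.002, 0.265, 0.003] tcp [517.  -6. 170.]
[37.3, 0.6, -67.0] [-0.002, 0.265, 0.003] tcp [507.  -6. 215.]
```

```bash
python3 -m crank '[[0,-6,-1,-14,0,0.1,0],[0,-12,-1,-29,0,0.2,0],[0,-2,-1,-30,0,0.25,0],[0,9,0,-31,0,0.265,0],[0,20,0,-45,0,0.265,0],[0,37,0,-67,0,0.265,0],[0,50,0,-95,0,0.265,0],[0,50,0,-95,0,0.265,0]]' >/dev/null; python3 - <<'E'
from ice import *
lip();ice('pan','top');ice('pan','side');ice('tub','side');ice('tub','top')
p=cap('side');I=p['pixels'][180:420,180:420,::-1]
o=arm.get_obs();Rs=R.from_quat(o['eef_rot'])*RT.inv()
I=cv2.resize(I,(600,600),interpolation=cv2.INTER_CUBIC)
for q in proj(p,[o['eef_pos']+Rs.apply(np.array(q)-T)/1000 for q in((34,33,0),(34,-33,0),(-34,33,36),(-34,-33,36))]): cv2.circle(I,(int((q[0]-180)*2.5+1),int((q[1]-180)*2.5+1)),3,(0,0,255),-1)
cv2.imwrite('pics/s9c.png',I)
E
```

```text
tub -169.7 -196.4 pan -50.2 -39.3 lip [582.7  -5.5 106. ] euler [ 0.1 39.9  0.1] F [ 0.4  0.6 -2.6] t 28.15 op 17.8 j [ 0.29  0.99 -0.8   1.29  0.36  1.76  1.05]
top pan []
side pan [(9, -30, 28, 130), (37, -22, 28, 58)]
side tub [(-9, -17, 31, 85), (16, -18, 30, 97), (78, 0, 31, 114)]
top tub [(79, -8, 30, 42), (72, 18, 31, 38), (13, -16, 32, 27), (-15, -21, 30, 25)]
```

View pics/s9c.png

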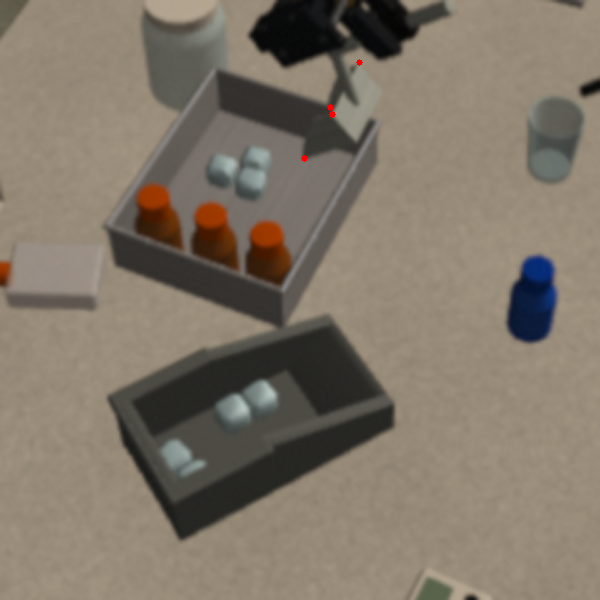

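Three cubes are in the pan, around (240,172), beside the three upright bottles. Four are left in the tub: (262,397), (233,410), (175,455) and (192,467). I'm going for a second scoop.

```bash
python3 - <<'E'
from plan import *
pts=[(575,-5,140,40,0)]
for s in np.linspace(0,1,11)[1:]:
    f=s*s*(3-2*s);pts.append((575-89*f,-5+195*f,140-15*f,40+2*f,52.2*f))
plan('world',pts)
E
```

```text
[31.1, 2.0, -26.0] [-0.001, -0.006, -0.001] tcp [499.  -5. 285.]
[32.7, 5.5, -24.3] [0.016, -0.005, -0.02] tcp [497.  -1. 284.]
[36.7, 15.2, -19.6] [0.06, -0.002, -0.073] tcp [491.   8. 283.]
[42.2, 29.5, -13.2] [0.127, 0.002, -0.151] tcp [482.  23. 282.]
[48.0, 47.3, -6.1] [0.207, 0.006, -0.245] tcp [473.  40. 280.]
[53.5, 67.3, 1.0] [0.296, 0.011, -0.346] tcp [465.  60. 278.]
[58.1, 88.0, 7.3] [0.385, 0.016, -0.448] tcp [457.  81. 277.]
[61.7, 107.8, 12.5] [0.467, 0.02, -0.54] tcp [451. 101. 275.]
[64.2, 124.8, 16.5] [0.535, 0.024, -0.616] tcp [446. 118. 273.]
[65.8, 136.7, 19.0] [0.582, 0.026, -0.668] tcp [444. 130. 272.]
[66.3, 141.1, 19.9] [0.599, 0.027, -0.687] tcp [443. 134. 272.]
```

```bash
python3 -m crank '[[0,18,1,-15,0,0,0],[0,32,4,-25,0.01,0,-0.01],[0,37,15,-19,0.06,0,-0.073],[0,42,29,-13,0.127,0,-0.151],[0,48,47,-6,0.207,0.006,-0.245],[0,53,67,1,0.296,0.011,-0.346],[0,58,88,7,0.385,0.016,-0.448],[0,62,108,12,0.467,0.02,-0.54],[0,64,125,16,0.535,0.024,-0.616],[0,66,137,19,0.582,0.026,-0.668],[0,66,141,20,0.599,0.027,-0.687],[0,66,141,20,0.599,0.027,-0.687]]' >/dev/null; python3 - <<'E'
from ice import *
lip();ice('tub','side')
plan('tub',[(-62,0,60,42,0),(-62,0,30,42,0),(-48,0,11,42,0),(-30,0,9,33,0)])
E
```

```text
tub -72.9 -0.2 pan -156.8 151.8 lip [487.  191.3 125.6] euler [52.3 41.9 -0.1] F [-0.1  0.4 -1.4] t 29.6 op 17.5 j [-0.1   0.95 -0.97  1.5   0.61  1.84  1.27]
side tub [(5, -17, 30, 214), (79, 0, 32, 126)]
[-52.4, 1.5, 40.9] [-0.0, 0.001, -0.002] tcp [450. 144. 207.]
[-72.4, 1.5, 63.2] [-0.0, 0.001, -0.002] tcp [450. 144. 177.]
[-95.5, 1.6, 68.0] [-0.0, 0.001, -0.002] tcp [459. 155. 158.]
[-102.4, 1.6, 81.8] [-0.001, -0.156, -0.002] tcp [456. 152. 143.]
```

```bash
python3 -m crank '[[0,-25,1,20,0,0,0],[0,-52,1,41,0,0,0],[0,-66,1,56,0,0,0],[0,-73,1,63,0,0,0],[0,-86,1,66,0,0,0],[0,-94,1,67,0,0,0],[0,-95,1,68,0,0,0],[0,-95,1,68,0,0,0],[0,-95,1,68,0,0,0]]' >/dev/null; python3 - <<'E'
from plan import *
lip()
plan('tub',[(-30,0,9,33,0),(-14,0,8,22,0),(3,0,8,12,0),(18,0,8,3,0),(30,0,8,0,0),(50,0,8,0,0)])
E
```

```text
tub -47.4 -0.3 pan -142.2 172.7 lip [502.6 211.4  12.2] euler [52.1 41.8 -0.1] F [ 0.2 -0.6 -2.2] t 30.55 op 18.0 j [-0.15  1.11 -0.92  1.49  0.71  1.72  1.23]
[-7.4, 0.1, 14.7] [-0.001, -0.154, -0.001] tcp [456. 152. 143.]
[-15.7, 0.1, 35.8] [-0.001, -0.346, -0.001] tcp [451. 146. 122.]
[-29.6, 0.1, 52.9] [-0.001, -0.521, -0.001] tcp [451. 145. 100.]
[-46.1, 0.2, 67.9] [-0.001, -0.678, -0.001] tcp [452. 147.  78.]
[-57.7, 0.2, 68.1] [-0.001, -0.73, -0.001] tcp [457. 153.  70.]
[-72.6, 0.2, 54.7] [-0.001, -0.73, -0.001] tcp [470. 169.  70.]
```

```bash
python3 -m crank '[[0,-4,0,7,0,-0.077,0],[0,-7,0,15,0,-0.154,0],[0,-11,0,26,0,-0.25,0],[0,-16,0,36,0,-0.346,0],[0,-22,0,45,0,-0.435,0],[0,-29,0,53,0,-0.521,0],[0,-38,0,61,0,-0.6,0],[0,-46,0,68,0,-0.678,0],[0,-52,0,69,0,-0.71,0],[0,-58,0,69,0,-0.73,0],[0,-58,0,69,0,-0.73,0],[0,-58,0,69,0,-0.73,0]]' >/dev/null; python3 -c 'from plan import *
lip()'; python3 -m crank '[[0,-4,0,0,0,0,0],[0,-8,0,0,0,0,0],[0,-12,0,0,0,0,0],[0,-16,0,0,0,0,0],[0,-20,0,0,0,0,0],[0,-24,0,0,0,0,0],[0,-28,0,0,0,0,0]]' >/dev/null; python3 - <<'E'
from ice import *
lip();ice('tub','top');ice('tub','side')
plan('tub',[(70,0,7.5,0,0),(80,0,7.5,0,0)])
E
```

```text
tub 29.0 -0.9 pan -98.3 235.2 lip [550.  271.4   6.7] euler [52.2  0.1 -0.1] F [-0.5 -0.6 -0.9] t 31.75 op 17.6 j [ 0.15  1.02 -1.01  2.09  1.27  0.86  0.81]
tub 57.5 -0.3 pan -82.6 259.0 lip [567.  294.2   6.2] euler [52.2  0.1 -0.1] F [-0.9 -1.1  0.4] t 32.45 op 17.7 j [ 0.12  1.04 -1.01  2.02  1.23  0.89  0.85]
top tub [(80, 2, 31, 23), (69, 22, 29, 37)]
side tub [(33, -14, 33, 96), (61, -15, 31, 110), (80, 2, 32, 91)]
[-11.6, 0.2, -1.0] [-0.001, 0.0, -0.0] tcp [482. 185.  70.]
[-21.6, 0.2, -1.0] [-0.001, 0.0, -0.0] tcp [488. 193.  70.]
```

```bash
python3 -m crank '[[0,-4,0,-1,0,0,0],[0,-8,0,-1,0,0,0],[0,-12,0,-1,0,0,0],[0,-16,0,-1,0,0,0],[0,-20,0,-1,0,0,0]]' >/dev/null; python3 - <<'E'
from ice import *
lip();ice('tub','top');ice('tub','side')
E
python3 -m crank '[[0,-3,0,0,0,0,0],[0,-6,0,0,0,0,0],[0,-9,0,0,0,0,0],[0,-11,0,0,0,0,0]]' >/dev/null; python3 - <<'E'
from ice import *
lip();ice('tub','top');ice('tub','side')
plan('tub',[(88,0,16,-4,0),(86,0,27,-9,0),(82,0,40,-14,0),(78,0,54,-19,0),(74,0,75,-23,0),(70,0,110,-25,0),(65,0,165,-25,0)])
E
```

```text
tub 77.4 -0.3 pan -71.3 275.4 lip [579.1 309.9   7.1] euler [52.2  0.1 -0.1] F [-1.  -1.1 -0.4] t 33.05 op 17.7 j [ 0.09  1.05 -1.01  1.97  1.21  0.91  0.88]
top tub [(79, -29, 33, 23), (79, 25, 33, 54)]
side tub [(48, -13, 33, 100), (79, -9, 33, 155)]
tub 88.5 -0.3 pan -65.0 284.6 lip [586.  318.8   7.2] euler [52.2  0.1 -0.1] F [-1.4 -1.2 -1.3] t 33.55 op 17.8 j [ 0.08  1.05 -1.02  1.95  1.2   0.92  0.9 ]
top tub [(76, 24, 44, 19), (86, 28, 47, 9)]
side tub [(74, -11, 36, 279)]
[4.9, 0.2, 2.1] [-0.001, -0.07, -0.0] tcp [490. 196.  67.]
[10.8, 0.2, 4.8] [-0.001, -0.157, -0.0] tcp [487. 191.  65.]
[17.5, 0.2, 5.8] [-0.001, -0.244, -0.0] tcp [483. 186.  64.]
[22.9, 0.2, 5.9] [-0.001, -0.332, -0.0] tcp [479. 182.  63.]
[27.2, 0.2, -3.7] [-0.001, -0.401, -0.0] tcp [477. 179.  73.]
[31.0, 0.1, -33.0] [-0.001, -0.436, -0.0] tcp [474. 175. 102.]
[36.0, 0.1, -88.0] [-0.001, -0.436, -0.0] tcp [471. 172. 157.]
```

```bash
python3 -m crank '[[0,3,0,1,0,-0.035,0],[0,5,0,2,0,-0.07,0],[0,8,0,3,0,-0.115,0],[0,11,0,4,0,-0.157,0],[0,14,0,4,0,-0.2,0],[0,18,0,4,0,-0.244,0],[0,21,0,3,0,-0.29,0],[0,23,0,2,0,-0.332,0],[0,27,0,-4,0,-0.401,0],[0,29,0,-15,0,-0.436,0],[0,31,0,-33,0,-0.436,0],[0,31,0,-40,0,-0.436,0]]' >/dev/null; python3 - <<'E'
from ice import *
lip();ice('tub','top');ice('tub','side')
E
```

```text
tub 69.6 -0.2 pan -75.8 269.1 lip [574.3 303.9 118.1] euler [ 52.2 -25.   -0.1] F [ 0.7 -0.4 -2. ] t 34.85 op 17.7 j [ 0.35  1.03 -1.14  2.34  1.95  0.7   0.29]
top tub [(59, -38, 31, 9), (12, -18, 120, 35), (21, 17, 124, 21)]
side tub [(15, -13, 121, 95), (16, 17, 121, 84), (60, -27, 32, 30)]
```

```bash
python3 - <<'E'
from plan import *
pts=[]
for s in np.linspace(0,1,11)[1:]:
    f=s*s*(3-2*s);pts.append((574+72*f+25*np.sin(np.pi*f),302-325*f,165,-25+3*f,52.2*(1-f)))
plan('world',[(574,302,165,-25,52.2)]+pts)
E
```

```text
[-17.6, -0.6, -43.5] [-0.003, 0.001, 0.001] tcp [474. 173. 157.]
[-13.5, -5.3, -45.6] [0.008, 0.002, 0.024] tcp [475. 167. 158.]
[-3.0, -18.1, -51.2] [0.037, 0.006, 0.087] tcp [478. 149. 158.]
[11.8, -36.4, -59.1] [0.079, 0.012, 0.179] tcp [482. 125. 159.]
[29.2, -57.0, -68.5] [0.13, 0.019, 0.292] tcp [486.  97. 160.]
[48.2, -76.6, -78.7] [0.184, 0.027, 0.416] tcp [488.  68. 162.]
[67.7, -93.4, -89.2] [0.238, 0.034, 0.54] tcp [488.  40. 163.]
[86.0, -106.9, -99.0] [0.286, 0.041, 0.654] tcp [486.  15. 164.]
[101.0, -117.5, -107.0] [0.325, 0.046, 0.748] tcp [484.  -5. 165.]
[110.9, -125.0, -112.3] [0.351, 0.049, 0.812] tcp [483. -18. 166.]
[114.5, -127.8, -114.2] [0.361, 0.051, 0.836] tcp [483. -23. 166.]
```

```bash
python3 -m crank '[[0,-9,0,-20,0,0,0],[0,-16,-1,-40,0,0,0],[0,-15,-4,-45,0.005,0,0.015],[0,-8,-12,-49,0.025,0.004,0.055],[0,3,-26,-54,0.055,0.008,0.13],[0,20,-46,-64,0.1,0.015,0.23],[0,39,-67,-74,0.157,0.023,0.354],[0,58,-85,-84,0.211,0.03,0.478],[0,77,-100,-94,0.262,0.037,0.597],[0,94,-112,-103,0.306,0.043,0.7],[0,106,-121,-110,0.338,0.047,0.78],[0,113,-127,-113,0.358,0.05,0.83]]' >/dev/null; python3 - <<'E'
from ice import *
lip();ice('tub','side');ice('tub','top')
plan('pan',[(5,-56,110,-15,3),(-5,-56,60,-5,3),(-10,-56,30,10,3),(-12,-56,17,25,3),(-17,-56,20,38,3)])
E
```

```text
tub -144.9 -256.2 pan 13.1 -52.8 lip [645.1 -22.5 161.9] euler [  0.1 -21.8  -0. ] F [ 1.   0.4 -1.4] t 36.15 op 17.7 j [ 0.6   0.84 -1.16  2.39  1.76  0.84 -0.28]
side tub [(49, -25, 30, 90)]
top tub [(52, -33, 32, 26), (46, 25, 29, 34)]
[18.9, -2.1, 27.6] [0.002, 0.119, 0.008] tcp [475. -25. 131.]
[30.7, -1.6, 46.8] [0.002, 0.293, 0.008] tcp [471. -24. 109.]
[15.5, -1.4, 43.5] [0.001, 0.555, 0.008] tcp [484. -24. 117.]
[-15.3, -1.5, 34.6] [-0.001, 0.817, 0.008] tcp [509. -24. 137.]
[-47.6, -1.5, 20.8] [-0.002, 1.044, 0.008] tcp [534. -24. 162.]
```

```bash
python3 -m crank '[[0,8,-2,10,0,0.04,0.008],[0,17,-2,25,0,0.11,0.008],[0,26,-2,40,0,0.2,0.008],[0,30,-2,46,0,0.293,0.008],[0,26,-2,46,0,0.38,0.008],[0,20,-2,44,0,0.47,0.008],[0,15,-1,43,0,0.555,0.008],[0,5,-1,40,0,0.64,0.008],[0,-5,-1,37,0,0.73,0.008],[0,-15,-1,34,0,0.817,0.008],[0,-31,-1,28,0,0.93,0.008],[0,-47,-1,20,0,1.044,0.008]]' >/dev/null; python3 -m crank '[[0,0,0,0,0,0,0],[0,10,0,-12,0,0,0],[0,25,0,-30,0,0,0],[0,45,0,-55,0,0,0],[0,60,0,-75,0,0,0],[0,60,0,-75,0,0,0]]' >/dev/null; python3 - <<'E'
from ice import *
lip();ice('pan','side');ice('pan','top');ice('tub','side');ice('tub','top')
p=cap('side');print([(np.round(d['at']).tolist(),round(d['score'],2)) for d in arm.look_for('ice1',p)])
pts=[]
o=arm.get_obs()
for s in np.linspace(0,1,11):
    f=s*s*(3-2*s);pts.append((575-89*f,-22+212*f,140-15*f,40+2*f,52.2*f))
plan('world',pts)
E
```

```text
tub -162.3 -231.4 pan -17.2 -53.2 lip [614.9 -21.1 123.7] euler [ 0.  37.5  0. ] F [ 0.1  0.7 -1.5] t 38.05 op 18.0 j [ 0.37  1.05 -1.03  1.21  0.5   1.87  0.96]
side pan [(24, -74, 28, 60), (22, -23, 28, 183), (-11, -41, 28, 48)]
top pan []
side tub [(49, -25, 30, 91)]
top tub [(48, -26, 29, 39), (48, 27, 32, 34)]
[([234.0, 283.0], 0.6), ([239.0, 278.0], 0.55), ([246.0, 288.0], 0.54), ([246.0, 267.0], 0.52), ([348.0, 256.0], 0.48)]
[41.6, 0.5, -0.4] [-0.001, 0.034, -0.001] tcp [499. -22. 285.]
[43.3, 4.5, 1.3] [0.015, 0.035, -0.021] tcp [497. -18. 284.]
[47.5, 15.4, 5.7] [0.059, 0.038, -0.075] tcp [491.  -7. 283.]
[53.2, 31.6, 11.9] [0.123, 0.041, -0.154] tcp [482.   9. 282.]
[59.3, 51.8, 18.8] [0.202, 0.046, -0.249] tcp [473.  29. 280.]
[65.1, 74.2, 25.6] [0.289, 0.05, -0.353] tcp [465.  52. 278.]
[70.0, 97.5, 31.7] [0.376, 0.055, -0.456] tcp [457.  75. 277.]
[73.8, 119.6, 36.8] [0.456, 0.058, -0.55] tcp [451.  97. 275.]
[76.5, 138.5, 40.7] [0.523, 0.061, -0.628] tcp [446. 116. 273.]
[78.1, 151.7, 43.1] [0.568, 0.063, -0.68] tcp [444. 129. 272.]
[78.7, 156.6, 44.0] [0.585, 0.063, -0.699] tcp [443. 134. 272.]
```

```bash
python3 -m crank '[[0,20,0,0,0,0.017,0],[0,42,3,1,0.01,0.034,-0.015],[0,47,15,6,0.059,0.038,-0.075],[0,53,32,12,0.123,0.041,-0.154],[0,59,52,19,0.202,0.046,-0.249],[0,65,74,26,0.289,0.05,-0.353],[0,70,97,32,0.376,0.055,-0.456],[0,74,120,37,0.456,0.058,-0.55],[0,76,138,41,0.523,0.061,-0.628],[0,78,152,43,0.568,0.063,-0.68],[0,79,157,44,0.585,0.063,-0.699],[0,79,157,44,0.585,0.063,-0.699]]' >/dev/null; python3 - <<'E'
from ice import *
lip();ice('tub','side')
plan('tub',[(-62,-6,60,42,0),(-62,-6,30,42,0),(-48,-6,11,42,0)])
E
```

```text
tub -72.5 1.6 pan -158.0 153.1 lip [485.8 192.7 125.6] euler [52.4 41.9 -0. ] F [ 0.2 -0.1 -1.9] t 39.55 op 17.8 j [-0.04  1.03 -1.18  1.5   0.68  1.95  1.14]
side tub [(50, -25, 29, 108)]
[-52.3, -6.0, 41.1] [-0.001, 0.001, -0.001] tcp [455. 140. 207.]
[-72.3, -6.0, 63.5] [-0.001, 0.001, -0.001] tcp [455. 140. 177.]
[-95.4, -5.9, 68.2] [-0.001, 0.001, -0.001] tcp [463. 152. 158.]
```

```bash
python3 -m crank '[[0,-25,-6,20,0,0,0],[0,-52,-6,41,0,0,0],[0,-66,-6,56,0,0,0],[0,-73,-6,63,0,0,0],[0,-86,-6,66,0,0,0],[0,-94,-6,67,0,0,0],[0,-95,-6,68,0,0,0],[0,-95,-6,68,0,0,0],[0,-95,-6,68,0,0,0]]' >/dev/null; python3 - <<'E'
from plan import *
lip()
plan('tub',[(-30,-6,9,33,0),(-14,-6,8,22,0),(3,-6,8,12,0),(18,-6,8,3,0),(30,-6,8,0,0),(50,-6,8,0,0)])
E
```

```text
tub -47.0 -6.2 pan -137.1 169.7 lip [507.6 208.1  12.8] euler [52.1 41.8 -0.1] F [ 0.7  1.4 -1.6] t 40.5 op 17.7 j [-0.08  1.19 -1.11  1.47  0.8   1.85  1.13]
[-7.5, 0.0, 15.2] [-0.001, -0.153, -0.001] tcp [461. 148. 143.]
[-15.7, 0.0, 36.3] [-0.001, -0.345, -0.001] tcp [456. 142. 122.]
[-29.6, 0.1, 53.4] [-0.001, -0.52, -0.001] tcp [455. 141. 100.]
[-46.1, 0.1, 68.5] [-0.001, -0.677, -0.001] tcp [457. 143.  78.]
[-57.7, 0.1, 68.6] [-0.001, -0.729, -0.001] tcp [462. 150.  70.]
[-72.6, 0.1, 55.3] [-0.001, -0.729, -0.001] tcp [474. 166.  70.]
```

```bash
python3 -m crank '[[0,-4,0,7,0,-0.077,0],[0,-7,0,15,0,-0.154,0],[0,-11,0,26,0,-0.25,0],[0,-16,0,36,0,-0.346,0],[0,-22,0,45,0,-0.435,0],[0,-29,0,53,0,-0.521,0],[0,-38,0,61,0,-0.6,0],[0,-46,0,68,0,-0.678,0],[0,-52,0,69,0,-0.71,0],[0,-58,0,69,0,-0.73,0],[0,-58,0,69,0,-0.73,0],[0,-58,0,69,0,-0.73,0]]' >/dev/null; python3 -c 'from ice import *
lip()'; python3 -m crank '[[0,-5,0,0,0,0,0],[0,-10,0,0,0,0,0],[0,-15,0,0,0,0,0],[0,-20,0,0,0,0,0],[0,-25,0,0,0,0,0],[0,-30,0,0,0,0,0],[0,-35,0,-1,0,0,0],[0,-40,0,-1,0,0,0],[0,-44,0,-1,0,0,0]]' >/dev/null; python3 - <<'E'
from ice import *
lip();ice('tub','top');ice('tub','side')
E
```

```text
tub 29.3 -6.7 pan -93.4 232.2 lip [554.7 268.1   7.1] euler [52.2  0.1 -0.1] F [-1.3 -1.5  2.2] t 41.7 op 17.8 j [ 0.25  1.17 -1.26  2.08  1.34  1.12  0.77]
tub 73.7 -6.4 pan -68.4 268.9 lip [581.7 303.3   7.7] euler [52.2  0.1 -0.1] F [-0.3 -1.1  1.8] t 42.6 op 17.5 j [ 0.19  1.18 -1.26  1.97  1.31  1.15  0.82]
top tub [(78, -30, 32, 22), (77, 24, 28, 26)]
side tub [(80, -23, 31, 86)]
```

```bash
python3 -m crank '[[0,-3,0,0,0,0,0],[0,-6,0,0,0,0,0],[0,-9,0,0,0,0,0],[0,-12,0,0,0,0,0],[0,-15,0,0,0,0,0]]' >/dev/null; python3 - <<'E'
from ice import *
lip();ice('tub','top');ice('tub','side')
plan('tub',[(90,-6,16,-4,0),(88,-6,27,-9,0),(84,-6,40,-14,0),(80,-6,54,-19,0),(76,-6,75,-23,0),(72,-6,110,-25,0),(65,-6,165,-25,0)])
E
```

```text
tub 88.3 -6.5 pan -60.0 280.9 lip [590.7 314.8   7.7] euler [52.2  0.1 -0.1] F [-1.4 -1.3  1.3] t 43.2 op 18.0 j [ 0.17  1.19 -1.26  1.93  1.3   1.16  0.84]
top tub [(80, 27, 47, 35)]
side tub [(82, -16, 35, 83), (83, 22, 48, 18)]
[3.0, 0.2, 2.6] [-0.001, -0.07, -0.001] tcp [496. 194.  67.]
[8.9, 0.2, 5.3] [-0.001, -0.157, -0.001] tcp [493. 189.  65.]
[15.6, 0.2, 6.3] [-0.001, -0.244, -0.0] tcp [489. 184.  64.]
[21.0, 0.2, 6.5] [-0.001, -0.331, -0.0] tcp [485. 180.  63.]
[25.3, 0.2, -3.1] [-0.001, -0.401, -0.0] tcp [483. 176.  73.]
[29.1, 0.2, -32.4] [-0.001, -0.436, -0.0] tcp [480. 173. 102.]
[36.1, 0.1, -87.4] [-0.001, -0.436, -0.0] tcp [476. 168. 157.]
```

```bash
python3 -m crank '[[0,0,2,0,0,0,0],[0,0,4,0,0,0,0],[0,0,6,0,0,0,0],[0,0,8,0,0,0,0],[0,0,9,0,0,0,0],[0,0,9,0,0,0,0]]' >/dev/null; python3 - <<'E'
from ice import *
lip();ice('tub','top');ice('tub','side')
E
```

```text
tub 88.3 2.8 pan -67.7 286.2 lip [583.4 320.5   7.9] euler [52.2  0.  -0.1] F [ 1.  -0.9  0.7] t 43.9 op 17.4 j [ 0.16  1.19 -1.26  1.95  1.3   1.16  0.82]
top tub [(83, 23, 34, 9)]
side tub [(81, -2, 34, 125)]
```

Cube 2 has dropped to bowl level (z 34), so I'll tilt back and lift.

```bash
python3 -m crank '[[0,2,-1,1,0,-0.035,0],[0,4,-2,2,0,-0.07,0],[0,7,-2,3,0,-0.115,0],[0,9,-2,4,0,-0.157,0],[0,12,-2,4,0,-0.2,0],[0,16,-2,4,0,-0.244,0],[0,19,-2,3,0,-0.29,0],[0,21,-2,2,0,-0.332,0],[0,25,-2,-4,0,-0.401,0],[0,27,-2,-15,0,-0.436,0],[0,29,-2,-33,0,-0.436,0],[0,29,-2,-40,0,-0.436,0]]' >/dev/null; python3 - <<'E'
from ice import *
lip();ice('tub','top');ice('tub','side')
pts=[]
for s in np.linspace(0,1,11)[1:]:
    f=s*s*(3-2*s);pts.append((574+72*f+25*np.sin(np.pi*f),302-325*f,165,-25+3*f,52.2*(1-f)))
plan('world',[(574,302,165,-25,52.2)]+pts)
E
```

```text
tub 71.1 1.0 pan -76.0 271.0 lip [574.3 305.8 118.6] euler [ 52.2 -24.9  -0.1] F [ 0.1 -0.5 -2.5] t 45.2 op 17.7 j [ 0.42  1.17 -1.38  2.33  1.82  0.94  0.43]
top tub [(8, -7, 115, 10), (15, 17, 120, 26)]
side tub [(16, -2, 122, 185)]
[-15.9, -1.6, -43.6] [-0.003, -0.0, 0.001] tcp [474. 173. 157.]
[-11.8, -6.4, -45.7] [0.008, 0.001, 0.024] tcp [475. 167. 158.]
[-1.3, -19.2, -51.3] [0.037, 0.006, 0.087] tcp [478. 149. 158.]
[13.5, -37.5, -59.2] [0.079, 0.012, 0.18] tcp [482. 125. 159.]
[30.9, -58.0, -68.5] [0.13, 0.019, 0.293] tcp [486.  97. 160.]
[49.9, -77.7, -78.7] [0.184, 0.026, 0.416] tcp [488.  68. 162.]
[69.5, -94.4, -89.2] [0.238, 0.034, 0.54] tcp [488.  40. 163.]
[87.8, -108.0, -98.9] [0.286, 0.04, 0.654] tcp [486.  15. 164.]
[102.8, -118.6, -107.0] [0.325, 0.045, 0.749] tcp [484.  -5. 165.]
[112.7, -126.0, -112.3] [0.351, 0.049, 0.813] tcp [483. -18. 166.]
[116.3, -128.8, -114.2] [0.361, 0.05, 0.836] tcp [483. -23. 166.]
```

```bash
python3 -m crank '[[0,-9,-1,-20,0,0,0],[0,-15,-2,-40,0,0,0],[0,-13,-5,-45,0.005,0,0.015],[0,-6,-13,-49,0.025,0.004,0.055],[0,5,-27,-54,0.055,0.008,0.13],[0,22,-47,-64,0.1,0.015,0.23],[0,41,-68,-74,0.157,0.023,0.354],[0,60,-86,-84,0.211,0.03,0.478],[0,79,-101,-94,0.262,0.037,0.597],[0,96,-113,-103,0.306,0.043,0.7],[0,108,-122,-110,0.338,0.047,0.78],[0,115,-128,-113,0.358,0.05,0.83]]' >/dev/null; python3 - <<'E'
from ice import *
lip();ice('tub','side');ice('tub','top');ice('pan','side')
plan('pan',[(5,-56,120,-15,3),(-5,-56,75,-5,3),(-10,-56,52,10,3),(-12,-56,47,25,3),(-17,-56,50,38,3)])
E
```

```text
tub -144.9 -256.1 pan 13.0 -52.8 lip [645.  -22.5 161.5] euler [  0.2 -21.8  -0. ] F [ 0.4 -0.  -2.9] t 46.5 op 17.5 j [ 0.68  0.97 -1.39  2.39  1.68  1.07 -0.21]
side tub []
top tub []
side pan [(23, -74, 27, 59), (21, -23, 28, 178), (-11, -40, 30, 48)]
[15.1, -3.0, 18.2] [0.004, 0.119, 0.01] tcp [475. -25. 141.]
[25.1, -2.4, 32.7] [0.003, 0.293, 0.01] tcp [471. -24. 124.]
[7.3, -2.3, 22.9] [0.001, 0.555, 0.011] tcp [484. -24. 139.]
[-26.5, -2.5, 6.6] [-0.0, 0.817, 0.011] tcp [509. -24. 167.]
[-58.8, -2.5, -7.2] [-0.001, 1.044, 0.011] tcp [534. -24. 192.]
```

```bash
python3 -m crank '[[0,6,-2,7,0,0.04,0.01],[0,13,-3,16,0,0.11,0.01],[0,21,-3,27,0,0.2,0.01],[0,25,-2,33,0,0.293,0.01],[0,20,-2,30,0,0.38,0.01],[0,14,-2,26,0,0.47,0.01],[0,7,-2,23,0,0.555,0.01],[0,-4,-2,17,0,0.64,0.01],[0,-15,-2,12,0,0.73,0.01],[0,-26,-2,7,0,0.817,0.01],[0,-42,-2,0,0,0.93,0.01],[0,-58,-2,-7,0,1.044,0.01]]' >/dev/null; python3 -m crank '[[0,0,0,0,0,0,0],[0,10,0,-12,0,0,0],[0,25,0,-30,0,0,0],[0,45,0,-55,0,0,0],[0,60,0,-75,0,0,0],[0,60,0,-75,0,0,0]]' >/dev/null; python3 - <<'E'
from ice import *
lip();ice('pan','side');ice('pan','top')
p=cap('side');print([(np.round(d['at']).tolist(),round(d['score'],2)) for d in arm.look_for('ice1',p)])
I=p['pixels'][130:370,190:430,::-1];cv2.imwrite('pics/s10c.png',cv2.resize(I,(600,600),interpolation=cv2.INTER_CUBIC))
E
```

```text
tub -163.1 -231.9 pan -17.3 -54.1 lip [614.7 -22.  152.7] euler [-0.  37.5  0. ] F [-0.1  0.2 -3.2] t 48.45 op 17.8 j [ 0.41  1.09 -1.22  1.17  0.58  1.99  0.85]
side pan [(16, -44, 28, 247), (3, -89, 28, 61), (45, -20, 28, 55), (-20, -45, 28, 66)]
top pan [(4, 5, 28, 12)]
[([255.0, 283.0], 0.68), ([248.0, 294.0], 0.66), ([262.0, 279.0], 0.64), ([247.0, 277.0], 0.64), ([234.0, 280.0], 0.52), ([244.0, 264.0], 0.48), ([235.0, 292.0], 0.44)]
```

View pics/s10c.png

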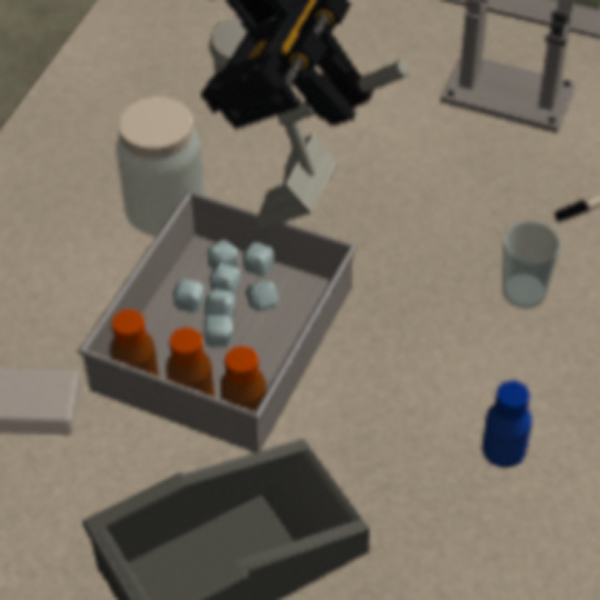

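All seven cubes are in the pan at (185–270, 250–330), the three bottles stand, and the tub is empty. Next I measure the clip precisely.

```bash
python3 - <<'E'
from meas import *
for n in('top','side'):
    p=cap(n);C=cloud(p);rgb=p['pixels'].mean(2)
    for x0 in(.4295,.5215):
        m=box(C,[x0-.02,-.45,.085],[x0+.02,-.34,.17]);P=C[m]*1000;g=rgb[m]
        print(n,x0,len(P),'x mean',P[:,0].mean().round(1))
        for y in range(-424,-366,3):
            s=(P[:,1]>=y)&(P[:,1]<y+3)
            if s.sum()>1: print((y+1.5,int(s.sum()),int(np.median(P[s,2])),int(P[s,2].max()),int(np.median(P[s,0])),int(g[s].mean())),end=' ')
        print()
    m=box(C,[.37,-.48,.004],[.60,-.33,.025]);k,lab,s,c=cv2.connectedComponentsWithStats(m.astype(np.uint8));i=1+np.argmax(s[1:,4]);print('base',rect(C[lab==i]),len(C[lab==i]),np.median(C[lab==i][:,2]))
    if n=='top':cv2.imwrite('pics/t11.png',cv2.resize(p['pixels'][230:295,420:475,::-1],(508,600),interpolation=cv2.INTER_CUBIC))
E
```

```text
top 0.4295 131 x mean 429.4
(-416.5, 4, 136, 137, 428, 125) (-413.5, 8, 137, 146, 427, 108) (-410.5, 9, 138, 142, 432, 78) (-407.5, 15, 130, 141, 427, 80) (-404.5, 15, 116, 135, 428, 96) (-401.5, 6, 114, 120, 430, 130) (-398.5, 6, 115, 117, 427, 128) (-395.5, 3, 109, 117, 422, 113) (-392.5, 4, 133, 133, 431, 106) (-389.5, 10, 129, 137, 425, 90) (-386.5, 5, 134, 138, 430, 83) (-383.5, 6, 134, 145, 428, 72) (-380.5, 26, 115, 149, 431, 66) (-377.5, 14, 111, 148, 429, 57) 
top 0.5215 59 x mean 521.7
(-416.5, 9, 137, 145, 522, 129) (-413.5, 11, 135, 140, 519, 101) (-410.5, 12, 135, 144, 522, 90) (-407.5, 16, 123, 133, 521, 85) (-404.5, 8, 115, 121, 519, 114) (-401.5, 2, 116, 120, 520, 118) 
base (array([ 447. , -417.8]), array([ 69.6, 143.8]), 54.9) 488 0.010556883001321779
side 0.4295 179 x mean 430.1
(-416.5, 4, 133, 136, 425, 68) (-413.5, 5, 136, 139, 430, 58) (-410.5, 10, 134, 140, 431, 61) (-407.5, 14, 129, 141, 427, 69) (-404.5, 10, 129, 139, 431, 65) (-401.5, 9, 120, 132, 425, 66) (-398.5, 3, 104, 111, 423, 88) (-392.5, 5, 113, 130, 424, 68) (-389.5, 3, 125, 126, 425, 61) (-386.5, 9, 120, 132, 429, 37) (-383.5, 17, 124, 138, 430, 39) (-380.5, 38, 113, 147, 431, 49) (-377.5, 31, 110, 149, 430, 53) (-374.5, 17, 111, 147, 430, 48) (-371.5, 2, 92, 95, 432, 52) 
side 0.5215 178 x mean 520.0
(-419.5, 3, 134, 136, 522, 71) (-416.5, 3, 132, 139, 521, 61) (-413.5, 8, 136, 138, 518, 70) (-410.5, 12, 133, 142, 519, 72) (-407.5, 22, 121, 140, 519, 69) (-404.5, 13, 127, 134, 518, 68) (-401.5, 4, 113, 129, 514, 87) (-398.5, 2, 126, 136, 517, 76) (-395.5, 6, 106, 115, 513, 92) (-392.5, 2, 106, 119, 514, 90) (-389.5, 4, 100, 113, 514, 78) (-386.5, 7, 111, 124, 519, 71) (-383.5, 27, 114, 134, 520, 59) (-380.5, 37, 106, 140, 522, 62) (-377.5, 20, 115, 141, 520, 57) (-374.5, 7, 114, 143, 521, 59) 
base (array([ 477.7, -398. ]), array([138.2,  95.6]), 1.0) 855 0.009611280452841249
```

```bash
python3 - <<'E'
from plan import *
pts=[]
for s in np.linspace(0,1,12)[1:]:
    f=s*s*(3-2*s);pts.append((615+12*f,-22-374*f,153-23*f,37.5*(1-f),0))
plan('world',pts)
E
```

```text
[3.8, -7.3, -3.3] [-0.0, -0.024, -0.003] tcp [531. -31. 292.]
[4.5, -31.2, 3.8] [-0.0, -0.066, -0.003] tcp [526. -55. 287.]
[5.1, -66.8, 14.6] [-0.001, -0.129, -0.003] tcp [519. -90. 279.]
[4.9, -110.9, 28.2] [-0.001, -0.206, -0.003] tcp [ 511. -134.  268.]
[3.6, -160.1, 43.5] [-0.001, -0.292, -0.003] tcp [ 502. -184.  256.]
[1.0, -211.0, 59.5] [-0.001, -0.381, -0.003] tcp [ 494. -234.  242.]
[-2.7, -260.1, 75.0] [-0.001, -0.467, -0.003] tcp [ 487. -284.  227.]
[-7.1, -304.2, 88.8] [-0.001, -0.544, -0.003] tcp [ 482. -328.  214.]
[-11.3, -339.9, 99.8] [-0.001, -0.607, -0.003] tcp [ 479. -363.  203.]
[-14.5, -363.7, 107.1] [-0.001, -0.648, -0.003] tcp [ 477. -387.  195.]
[-15.8, -372.5, 109.8] [-0.001, -0.664, -0.003] tcp [ 476. -396.  192.]
```

```bash
python3 -m crank '[[0,4,-7,-3,0,-0.024,0],[0,4,-31,4,0,-0.066,0],[0,5,-67,15,0,-0.129,0],[0,5,-111,28,0,-0.206,0],[0,3,-158,43,0,-0.29,0],[0,1,-206,58,0,-0.375,0],[0,-3,-253,73,0,-0.455,0],[0,-7,-298,87,0,-0.535,0],[0,-11,-336,98,0,-0.6,0],[0,-14,-362,106,0,-0.645,-0.003],[0,-16,-372,110,0,-0.664,-0.003],[0,-16,-372,110,0,-0.664,-0.003]]' >/dev/null; python3 - <<'E'
from meas import *
from plan import *
lip()
for n in('top','side'):
    p=cap(n,n+'12');C=cloud(p);print(n)
    P=C[box(C,[.585,-.45,.11],[.66,-.34,.175])]*1000;print('bowl',len(P),P.min(0).round(),P.max(0).round())
    q=P[(P[:,0]>600)&(abs(P[:,1]+396)<20)&(P[:,2]<145)];k=np.linalg.lstsq(np.c_[q[:,0]-620,q[:,1]+396,np.ones(len(q))],q[:,2],rcond=None)[0];print('floor',k.round(3),len(q))
    for a,b in((400,425),(535,560)):
        P=C[box(C,[a/1e3,-.44,.165],[b/1e3,-.35,.23])]*1000
        if len(P):print('rod',a,len(P),P.mean(0).round(1),P.min(0).round(),P.max(0).round())
E
```

```text
tub -452.5 -470.2 pan 14.6 -427.5 lip [ 625.7 -396.7  129.2] euler [-0.2  0.   0. ] F [ 0.6  0.6 -1.5] t 49.95 op 17.6 j [ 1.23  1.09 -1.37  1.61  1.09  1.38  1.29]
top
bowl 331 [ 585. -429.  115.] [ 623. -361.  157.]
floor [-1.68000e-01 -1.00000e-03  1.21851e+02] 120
rod 400 49 [ 414.  -393.6  215.6] [ 404. -401.  208.] [ 424. -386.  224.]
rod 535 33 [ 543.4 -393.7  192.4] [ 535. -400.  168.] [ 553. -389.  215.]
side
bowl 272 [ 585. -435.  119.] [ 625. -354.  156.]
floor [-2.46000e-01  2.90000e-02  1.23081e+02] 58
rod 400 46 [ 414.9 -390.   213.7] [ 405. -401.  205.] [ 425. -380.  220.]
rod 535 65 [ 544.6 -388.9  189.2] [ 536. -398.  165.] [ 558. -382.  213.]
```

```bash
python3 - <<'E'
from meas import *
from plan import *
for n in('top','side'):
    p=cap(n);C=cloud(p);print(n)
    P=C[box(C,[.38,-.43,.07],[.67,-.365,.235])]*1000
    for x in range(390,660,8):
        s=(abs(P[:,0]-x)<4)&(abs(P[:,1]+394)<24);w=s&(abs(P[:,1]+394)<8)
        if s.sum()>2: print((x,int(s.sum()),P[s,2].min().round(),np.median(P[s,2]).round(),P[s,2].max().round(),'c',np.median(P[w,2]).round() if w.sum() else 0),end=' ')
    print()
p=cap('side');t=cap('top')
a=cv2.resize(p['pixels'][70:230,285:425,::-1],(525,600),interpolation=cv2.INTER_CUBIC)
b=cv2.resize(t['pixels'][195:285,410:475,::-1],(275,381),interpolation=cv2.INTER_CUBIC);b=cv2.copyMakeBorder(b,0,219,0,0,cv2.BORDER_CONSTANT)
cv2.imwrite('pics/f.png',np.hstack([a,b]))
E
```

```text
top
(406, 11, np.float64(210.0), np.float64(217.0), np.float64(220.0), 'c', np.float64(217.0)) (414, 15, np.float64(214.0), np.float64(217.0), np.float64(223.0), 'c', np.float64(218.0)) (422, 60, np.float64(71.0), np.float64(123.0), np.float64(223.0), 'c', np.float64(175.0)) (430, 62, np.float64(73.0), np.float64(131.0), np.float64(227.0), 'c', np.float64(216.0)) (438, 42, np.float64(73.0), np.float64(135.0), np.float64(222.0), 'c', np.float64(216.0)) (446, 10, np.float64(214.0), np.float64(218.0), np.float64(223.0), 'c', np.float64(218.0)) (454, 4, np.float64(217.0), np.float64(222.0), np.float64(225.0), 'c', np.float64(222.0)) (518, 21, np.float64(73.0), np.float64(96.0), np.float64(218.0), 'c', np.float64(94.0)) (526, 29, np.float64(101.0), np.float64(210.0), np.float64(221.0), 'c', np.float64(212.0)) (534, 24, np.float64(88.0), np.float64(211.0), np.float64(217.0), 'c', np.float64(212.0)) (542, 17, np.float64(183.0), np.float64(208.0), np.float64(216.0), 'c', np.float64(208.0)) (550, 15, np.float64(154.0), np.float64(182.0), np.float64(196.0), 'c', np.float64(183.0)) (558, 53, np
[... 1999 characters left out ...]
np.float64(124.0), np.float64(148.0), np.float64(182.0), 'c', np.float64(159.0)) (574, 8, np.float64(127.0), np.float64(130.0), np.float64(153.0), 'c', np.float64(130.0)) (582, 11, np.float64(127.0), np.float64(130.0), np.float64(132.0), 'c', 0) (590, 13, np.float64(126.0), np.float64(130.0), np.float64(147.0), 'c', np.float64(129.0)) (598, 15, np.float64(123.0), np.float64(128.0), np.float64(132.0), 'c', np.float64(128.0)) (606, 21, np.float64(122.0), np.float64(127.0), np.float64(134.0), 'c', np.float64(127.0)) (614, 23, np.float64(122.0), np.float64(126.0), np.float64(132.0), 'c', np.float64(124.0)) (622, 27, np.float64(121.0), np.float64(124.0), np.float64(128.0), 'c', np.float64(124.0))
```

View pics/f.png

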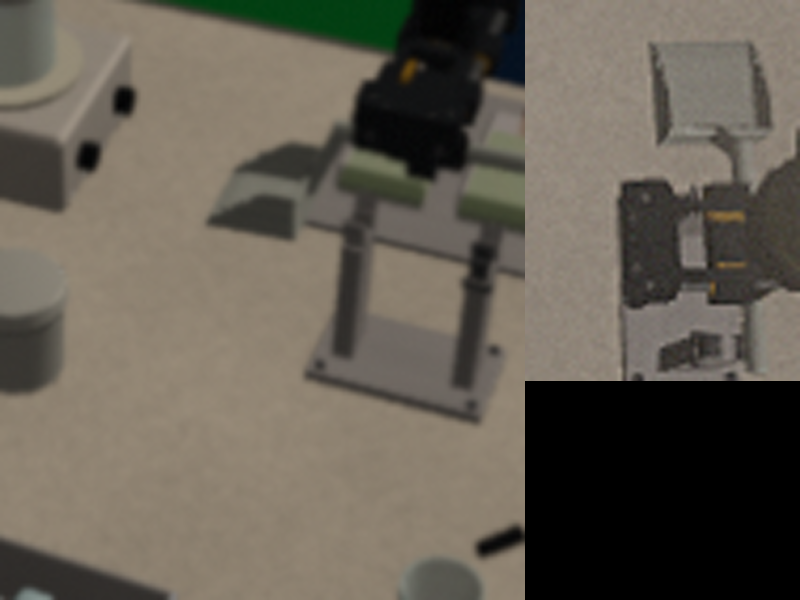

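The picture shows the scoop hovering above the clip, bowl out over the plain fork at left, with bench apparatus behind it. The lateral alignment still has to be checked lower down; the profile gives a pitch slip of about 2.7°.

```bash
python3 -m crank '[[0,0,0,10,0,-0.02,0],[0,0,-1,25,0,-0.045,0],[0,0,-2,40,0,-0.045,0],[0,0,-2,50,0,-0.045,0],[0,0,-2,50,0,-0.045,0],[0,0,-2,50,0,-0.045,0]]' >/dev/null; cat > clip.py <<'E'
from meas import *
from plan import *
lip();st()
for n in('top','side'):
    p=cap(n);C=cloud(p)*1000;print(n)
    K=p['intrinsics']
    for a,b in((400,418),(421,438),(440,450),(512,530),(532,541)):
        P=C[box(C,[a,-435,100],[b,-360,180])]
        r=P[(P[:,2]>REF)]
        if len(r)>3:print('rod',a,b,len(r),'y',r[:,1].min().round(1),np.median(r[:,1]).round(1),r[:,1].max().round(1),'z',np.percentile(r[:,2],[10,50,90]).round(1))
        f=P[P[:,2]<REF-5]
        if len(f)>3:print('   fork',len(f),'y',np.sort(f[:,1])[[1,-2]].round(1),np.median(f[:,1]).round(1),'z',f[:,2].max().round(1))
E
sed 's/REF/151/g' clip.py | python3 -
```

```text
tub -449.0 -474.2 pan 19.9 -427.0 lip [ 631.  -396.4   87.6] euler [ 0.  -2.7 -0. ] F [-0.9  0.4 -1.9] t 50.85 op 17.6 j [ 1.24  1.15 -1.35  1.67  1.18  1.28  1.24]
t 50.85 tcp [ 477.3 -396.5  142.4] x [-0.999 -0.001 -0.047] y [-0.001  1.    -0.   ] op 17.6 g 30.0 F [-0.9  0.4 -1.9] j [ 1.24  1.15 -1.35  1.67  1.18  1.28  1.24]
top
rod 400 418 20 y -400.9 -394.0 -390.5 z [160.3 167.  170.3]
rod 421 438 30 y -400.6 -394.5 -389.0 z [160.1 164.5 169.8]
   fork 76 y [-414.4 -378.6] -388.7 z 145.9
rod 440 450 10 y -398.0 -395.6 -389.5 z [161.9 165.8 170.8]
rod 512 530 31 y -403.7 -396.2 -388.7 z [159.7 164.2 168.1]
   fork 46 y [-416.7 -376.1] -386.6 z 143.4
rod 532 541 18 y -401.1 -395.5 -390.3 z [159.3 164.  167.6]
side
rod 400 418 21 y -398.1 -391.6 -387.2 z [158.2 162.4 165.5]
rod 421 438 32 y -400.8 -391.0 -373.2 z [157.3 162.9 166.7]
   fork 123 y [-416.  -372.9] -383.1 z 146.0
rod 440 450 22 y -399.2 -392.8 -388.7 z [156.2 162.9 166.4]
rod 512 530 6 y -393.6 -389.9 -388.5 z [157.5 160.8 165.7]
   fork 113 y [-413.5 -373.5] -382.8 z 145.1
rod 532 541 21 y -403.8 -394.0 -383.2 z [156.5 162.2 164.5]
```

```bash
python3 -m crank '[[0,0,0,6,0,0,0],[0,0,0,12,0,0,0],[0,0,0,17,0,0,0],[0,0,0,20,0,0,0],[0,0,0,20,0,0,0]]' >/dev/null; sed 's/REF/148/g' clip.py | python3 - | head -12
```

```text
tub -449.4 -474.5 pan 19.9 -427.5 lip [ 631.  -396.9   66.5] euler [ 0.  -2.6  0. ] F [-0.4  0.4 -0.7] t 51.45 op 17.4 j [ 1.24  1.18 -1.33  1.68  1.21  1.26  1.22]
t 51.45 tcp [ 477.3 -396.9  121.5] x [-0.999 -0.    -0.046] y [-0.  1.  0.] op 17.4 g 30.0 F [-0.4  0.4 -0.7] j [ 1.24  1.18 -1.33  1.68  1.21  1.26  1.22]
top
   fork 8 y [-399.6 -391.2] -394.3 z 142.9
rod 421 438 8 y -395.3 -390.4 -377.2 z [148.4 149.7 151.3]
   fork 86 y [-415.7 -378.5] -393.4 z 142.9
rod 440 450 4 y -399.6 -398.1 -396.6 z [148.9 149.6 149.9]
   fork 7 y [-396.3 -381.6] -392.5 z 143.0
   fork 58 y [-415.  -376.3] -392.6 z 142.4
   fork 6 y [-395.5 -390. ] -391.9 z 141.7
side
   fork 16 y [-404.4 -387.1] -394.7 z 142.8
```

```bash
python3 -m crank '[[0,0,0,2,0,0,0],[0,0,0,4,0,0,0],[0,0,0,6,0,0,0],[0,0,0,8,0,0,0]]' | grep -E 'eef_pos|force'; python3 -m crank '[[0,0,0,2,0,0,0],[0,0,0,4,0,0,0],[0,0,0,5,0,0,0],[0,0,0,5,0,0,0]]'| grep -E 'eef_pos|force'
```

```text
eef_pos: [0.4781, -0.3979, 0.1147]
ft_force: [0.0, -2.9, 2.1]
gripper_force: 30.0
eef_pos: [0.4789, -0.3983, 0.1111]
ft_force: [-3.8, -4.5, 11.4]
gripper_force: 30.0
```

```bash
python3 -m crank '[[0,0,0,1,0,0,0],[0,0,0,2,0,0,0],[0,0,0,3,0,0,0],[0,0,0,3,0,0,0]]' | grep -E 'eef_pos|ft_force'; sed 's/REF/148/g' clip.py | python3 - | grep -v rod; python3 -m crank '[[0,0,0,1,0,0,0],[0,0,0,2,0,0,0],[0,0,0,2,0,0,0]]'| grep -E 'eef_pos|force'
```

```text
eef_pos: [0.4789, -0.3981, 0.1083]
ft_force: [-5.9, -2.9, 11.5]
tub -449.5 -476.8 pan 21.7 -428.9 lip [ 632.7 -398.4   53.8] euler [-0.  -2.8 -0.2] F [-5.9 -2.9 11.5] t 52.75 op 17.7 j [ 1.23  1.2  -1.32  1.69  1.23  1.25  1.21]
t 52.75 tcp [ 478.9 -398.1  108.3] x [-0.999  0.001 -0.049] y [ 0.001  1.    -0.003] op 17.7 g 30.0 F [-5.9 -2.9 11.5] j [ 1.23  1.2  -1.32  1.69  1.23  1.25  1.21]
top
   fork 18 y [-402.4 -393.6] -397.4 z 140.2
   fork 98 y [-416.4 -376.4] -395.7 z 142.7
   fork 19 y [-404.9 -380.7] -398.8 z 136.1
   fork 77 y [-417.9 -376.6] -397.0 z 139.7
   fork 16 y [-401.6 -391.8] -396.3 z 133.5
side
   fork 20 y [-398.2 -389.5] -394.0 z 137.5
   fork 128 y [-413.6 -375.5] -384.3 z 142.8
   fork 20 y [-398.6 -383. ] -391.9 z 138.8
   fork 45 y [-391.2 -376.2] -380.7 z 137.9
   fork 22 y [-396.4 -387.5] -392.1 z 130.9
eef_pos: [0.4787, -0.3981, 0.1057]
ft_force: [-5.6, -3.9, 9.7]
gripper_force: 30.0
```

```bash
cat > rod.py <<'E'
from meas import *
st()
for n in('top','side'):
    C=cloud(cap(n))*1000
    for a,b in((400,410),(410,420),(440,450),(505,513),(531,540)):
        P=C[box(C,[a,-408,105],[b,-384,150])];print(n,a,b,len(P),np.median(P,0).round(1),np.percentile(P[:,2],80).round(1)) if len(P) else 0
    J=C[box(C,[420,-430,125],[440,-360,160])];J=J[J[:,2]>141];print('jaw',len(J),J.mean(0).round(1) if len(J) else '')
E
python3 rod.py
```

```text
t 53.15 tcp [ 478.7 -398.1  105.7] x [-0.999  0.001 -0.048] y [ 0.001  1.    -0.003] op 17.9 g 30.0 F [-5.6 -3.9  9.7] j [ 1.23  1.2  -1.31  1.69  1.24  1.24  1.21]
top 400 410 7 [ 407.6 -397.1  127.3] 129.4
top 410 420 14 [ 414.9 -396.1  131.5] 132.7
top 440 450 16 [ 443.8 -397.7  129.3] 132.1
top 505 513 1 [ 510.9 -399.8  129.8] 129.8
top 531 540 16 [ 535.2 -395.9  128.1] 129.5
jaw 16 [ 429.9 -380.6  146.9]
side 400 410 5 [ 409.1 -396.2  127. ] 128.5
side 410 420 21 [ 415.4 -393.8  127.4] 131.8
side 440 450 17 [ 444.8 -392.9  127.5] 129.1
side 531 540 18 [ 535.8 -393.   123.7] 126.1
jaw 16 [ 430.8 -381.3  145.4]
```

```bash
for i in 1; do python3 -m crank '[[0,0,0,1,0,0,0],[0,0,0,2,0,0,0],[0,0,0,3,0,0,0],[0,0,0,3,0,0,0]]'| grep -E 'eef_pos|ft_force'; done; python3 rod.py
```

```text
eef_pos: [0.4788, -0.3976, 0.1043]
ft_force: [-9.1, -2.3, 19.5]
t 53.65 tcp [ 478.8 -397.6  104.3] x [-0.999  0.001 -0.048] y [ 0.001  1.    -0.003] op 17.7 g 30.0 F [-9.1 -2.3 19.5] j [ 1.23  1.2  -1.31  1.69  1.24  1.24  1.2 ]
top 400 410 8 [ 408.3 -395.9  127.2] 130.2
top 410 420 17 [ 415.  -394.6  125.5] 130.1
top 440 450 14 [ 444.3 -398.7  128.3] 130.9
top 505 513 1 [ 511.7 -401.5  123.1] 123.1
top 531 540 16 [ 535.6 -395.4  129.8] 131.5
jaw 15 [ 429.8 -384.7  145.5]
side 400 410 6 [ 408.4 -392.6  124.9] 127.7
side 410 420 19 [ 415.  -394.   125.6] 129.1
side 440 450 15 [ 445.9 -393.7  126.6] 127.6
side 531 540 19 [ 535.9 -392.5  124.6] 127.5
jaw 13 [ 432.2 -377.9  145. ]
```

```bash
python3 -m crank '[[0,0,0,2,0,0,0],[0,0,0,4,0,0,0],[0,0,0,4,0,0,0]]'| grep -E 'eef_pos|ft_force';python3 -m crank '[[0,0,0,-3,0,0,0],[0,0,0,-6,0,0,0],[0,0,0,-8,0,0,0],[0,0,0,-8,0,0,0]]'| grep -E 'eef_pos|ft_force'; python3 rod.py
```

```text
eef_pos: [0.479, -0.3977, 0.1039]
ft_force: [-17.8, -1.1, 39.7]
eef_pos: [0.4784, -0.3972, 0.1047]
ft_force: [-0.2, -2.8, -0.6]
t 54.45 tcp [ 478.4 -397.2  104.7] x [-0.999 -0.    -0.047] y [-0.     1.    -0.001] op 17.9 g 30.0 F [-0.2 -2.8 -0.6] j [ 1.23  1.2  -1.31  1.69  1.24  1.24  1.21]
top 400 410 7 [ 407.1 -397.7  127.9] 129.6
top 410 420 17 [ 414.8 -393.7  126.5] 129.8
top 440 450 15 [ 443.9 -398.1  127.9] 130.9
top 505 513 1 [ 510.8 -399.7  130. ] 130.0
top 531 540 18 [ 535.9 -394.3  125.9] 129.9
jaw 23 [ 429.7 -390.7  144.5]
side 400 410 5 [ 407.8 -392.5  129.6] 130.3
side 410 420 23 [ 414.7 -393.2  126.2] 130.6
side 440 450 17 [ 445.5 -392.3  125.7] 128.4
side 531 540 19 [ 536.3 -391.7  124.7] 129.3
jaw 12 [ 430.6 -379.7  144.9]
```

```bash
python3 -m crank '[[0,0,0,0,0,0,0],[0.2,0,0,0,0,0,0],[0.5,0,0,0,0,0,0],[0.5,0,0,0,0,0,0],[0.5,0,0,0,0,0,0],[0.5,0,0,-15,0,0,0],[0.5,-1,0,-45,0,0,0],[0.5,-3,0,-90,0,0,0],[0.5,-5,0,-130,0,0,0],[0.5,-5,0,-130,0,0,0]]'| grep -E 'eef_pos|ft_force|opening'; python3 -m crank '[[0.5,30,30,0,0,0,0],[0.5,0,80,0,0,0,0],[0.5,0,130,0,0,0,0],[0.5,0,180,0,0,0,0],[0.5,0,230,0,0,0,0],[0.5,0,280,0,0,0,0],[0.5,0,330,0,0,0,0],[0.5,0,330,0,0,0,0]]'| grep -E 'eef_pos'; cat >> rod.py <<'E'
    B=C[box(C,[560,-440,20],[650,-350,110])];print('bowl',len(B),B.min(0).round(),B.max(0).round())
    P=C[box(C,[400,-408,110],[541,-384,150])];
    for x in range(404,541,8):
        q=P[abs(P[:,0]-x)<4];print((x,len(q),np.median(q[:,1]).round(),np.percentile(q[:,2],[50,80]).round(0).tolist()) if len(q) else x,end=' ')
    print()
    for a in(422,514):
        F=C[box(C,[a,-425,125],[a+16,-365,160])];print('fork',a,[(y,int(((F[:,1]>=y)&(F[:,1]<y+4)).sum()),F[(F[:,1]>=y)&(F[:,1]<y+4),2].max().round()) for y in range(-424,-366,4) if ((F[:,1]>=y)&(F[:,1]<y+4)).any()])
E
python3 rod.py; python3 -c 'from ice import *
ice("pan","side");ice("tub","side")'
```

```text
eef_pos: [0.4808, -0.3961, 0.2431]
ft_force: [-0.3, 0.8, 0.5]
opening: 0.0439
eef_pos: [0.4771, -0.0603, 0.237]
t 56.35 tcp [477.1 -60.3 237. ] x [-0.999 -0.011 -0.05 ] y [-0.011  1.     0.002] op 43.7 g 0.0 F [-0.3 -0.6  0.1] j [ 0.79  0.85 -1.4   2.01  0.98  1.13  0.55]
top 440 450 19 [ 444.3 -396.7  125.6] 130.1
top 505 513 15 [ 508.7 -395.3  128. ] 131.6
top 531 540 19 [ 535.8 -393.2  126. ] 127.6
jaw 5 [ 431.7 -393.9  145.4]
bowl 575 [ 560. -431.   34.] [ 628. -360.   84.]
404 412 420 (428, 12, np.float64(-405.0), [132.0, 136.0]) (436, 22, np.float64(-397.0), [131.0, 136.0]) (444, 16, np.float64(-396.0), [126.0, 130.0]) (452, 19, np.float64(-395.0), [132.0, 134.0]) (460, 25, np.float64(-395.0), [136.0, 138.0]) (468, 24, np.float64(-394.0), [138.0, 140.0]) (476, 25, np.float64(-394.0), [134.0, 138.0]) (484, 29, np.float64(-395.0), [133.0, 136.0]) (492, 25, np.float64(-393.0), [133.0, 138.0]) (500, 23, np.float64(-395.0), [135.0, 136.0]) (508, 19, np.float64(-396.0), [128.0, 133.0]) (516, 25, np.float64(-397.0), [126.0, 130.0]) (524, 23, np.float64(-397.0), [128.0, 131.0]) (532, 2
[... 1313 characters left out ...]
136.0]) (468, 28, np.float64(-390.0), [130.0, 135.0]) (476, 32, np.float64(-389.0), [129.0, 136.0]) (484, 34, np.float64(-389.0), [131.0, 135.0]) (492, 4, np.float64(-386.0), [132.0, 135.0]) 500 508 516 524 532 540 
fork 422 [(-416, 9, np.float64(139.0)), (-412, 12, np.float64(144.0)), (-408, 10, np.float64(141.0)), (-404, 3, np.float64(142.0)), (-400, 1, np.float64(127.0)), (-396, 2, np.float64(133.0)), (-392, 2, np.float64(133.0)), (-388, 4, np.float64(133.0)), (-384, 14, np.float64(146.0)), (-380, 12, np.float64(149.0)), (-376, 4, np.float64(148.0)), (-372, 1, np.float64(150.0))]
fork 514 []
side pan [(16, -44, 28, 237), (3, -89, 27, 58), (45, -20, 29, 50), (-20, -45, 28, 61)]
side tub []
```

```bash
python3 - <<'E'
from meas import *
p=cap('side');C=cloud(p);hsv=cv2.cvtColor(p['pixels'],cv2.COLOR_RGB2HSV)
m=(hsv[...,0]<15)&(hsv[...,1]>150)&box(C,[.54,.05,.075],[.74,.15,.11]);k,l,s,c=cv2.connectedComponentsWithStats(m.astype(np.uint8))
print([(C[l==i].mean(0).round(3).tolist(),C[l==i][:,2].max().round(3)) for i in range(1,k) if s[i,4]>15])
print(arm.job_done())
E
```

```text
[([0.692, 0.112, 0.088], np.float64(0.097)), ([0.635, 0.113, 0.089], np.float64(0.096)), ([0.581, 0.115, 0.088], np.float64(0.096))]
the job is handed in; nothing more can be done
None
```

I handed the job in: the three amber bottles stand in the pan, all seven ice cubes were scooped in beside them, and the scoop sits level and fully home in its clip; the depth readings put the jaw back at its shut position.

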